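# Fetch the reference vial from the screw-cap jar and load the sample cooler

### The job

Load the sample cooler for the next run: unscrew the tall blue cap of the white jar (counter-clockwise, about two turns) and stand the cap, open end down, on the teal mat. Then put the orange-lidded reference vial from the jar and every white-lidded vial on the bench upright in the cooler's open well, setting them down rather than dropping them, and finally slide the cooler's black cover fully shut over them. Leave the green bottle, the beaker and the blue bin alone.

Things in the scene. Friction and masses are not known exactly. Their poses are not given: they have to be found in the camera images.
- jar: White jar fixed to the bench: body 84 mm in diameter, its shoulder 32 mm above the bench, neck rim (46 mm outside, 41 mm inside diameter) 54 mm above the bench, inner floor 24 mm above it. Single right-hand thread outside the neck, pitch 7 mm. Origin at the centre of its underside, z up.
- cap: Blue screw cap on the jar, 65 mm in diameter, 60 mm tall, 70 g; origin on its axis at its lower edge, 32 mm above the bench when screwed on; z up through its closed top. Turned counter-clockwise from above it climbs 7 mm a turn (play 1.5 mm), easily, stays where left, and is free from 1.8 turns on; a stop ends the turning at 2.1. Lift it 65 mm or more to clear the vial inside.
- mat: Teal square mat fixed to the bench, 130 x 130 mm, 4 mm thick, for the cap; origin at the centre of its underside.
- vial_ref: Reference vial, amber with an orange lid, a cylinder 34 mm in diameter and 62 mm tall with a heavy steel foot, 90 g, standing loose inside the jar under the cap; origin at the centre of its underside, z up its axis. With the cap off, its top 32 mm stand above the jar's rim.
- vial_1: Amber sample vial, a cylinder 34 mm in diameter and 62 mm tall, with a heavy steel foot and a white lid, standing loose on the bench; origin at the centre of its underside, z up its axis; 60 to 130 g, centre of mass 13 mm up. One, two or all three of vial_1..vial_3 are there.
- vial_2: Amber sample vial, a cylinder 34 mm in diameter and 62 mm tall, with a heavy steel foot and a white lid, standing loose on the bench; origin at the centre of its underside, z up its axis; 60 to 130 g, centre of mass 13 mm up. One, two or all three of vial_1..vial_3 are there.
- vial_3: Amber sample vial, a cylinder 34 mm in diameter and 62 mm tall, with a heavy steel foot and a white lid, standing loose on the bench; origin at the centre of its underside, z up its axis; 60 to 130 g, centre of mass 13 mm up. One, two or all three of vial_1..vial_3 are there.
- cooler: White sample cooler fixed to the bench, 246 mm long along its x axis, 202 mm wide along y, wall tops 84 mm above the bench. Its front part (towards -x) is an open-topped well, its rear part (+x) a closed housing 83 mm high. Origin under the centre of the well at bench height; x points from the well to the housing.
- well (a point): Centre of the flat floor of the cooler's well, 15 mm above the bench; axes as the cooler's. The well is 112 mm long in x, 190 mm wide in y and 69 mm deep, with walls 6 mm thick.
- cover (a joint): Slide of the flat black cover along the cooler's x axis, in m: 0 = fully shut over the well, 0.122 = fully open, back over the housing. It starts shut or part open, moves against about 1.5 N of friction and stays where it is left. The cover is 124 mm long, 200 mm wide, its upper face 91 mm above the bench.
- cover_handle (a point): Centre of the top of the cover's blue upright handle fin: 12 mm thick along the cooler's x, 70 mm wide along y, standing 28 mm above the cover, 119 mm above the bench. When shut it lies 50 mm from the well's centre towards -x.
- bottle: Bystander: green glass bottle with a black cap, 72 mm in diameter, 95 mm tall, standing on the bench; origin at the centre of its underside.
- beaker: Bystander: glass beaker, 72 mm in diameter, 85 mm tall, standing on the bench; origin at the centre of its underside.
- tips: Bystander: open blue bin 80 x 110 mm, 50 mm tall; origin at the centre of its underside.

How it is judged:
On the way, in this order (a step that is already met when the one before it is completed fails the run):
1. the cap is unscrewed and lifted off the jar (horizontal distance between cap and jar above 0.07 m), for 0.2 s.
2. all the vials stand in the well (x of vial_ref in the frame of well between -0.05 and 0.05 m and y of vial_ref in the frame of well between -0.09 and 0.09 m and z of vial_ref in the frame of well between -0.01 and 0.012 m and angle between each of vial_ref, vial_1, vial_2, vial_3's own z axis and vertical below 0.25 rad and x of vial_1 in the frame of well between -0.05 and 0.05 m and y of vial_1 in the frame of well between -0.09 and 0.09 m and z of vial_1 in the frame of well between -0.01 and 0.012 m and x of vial_2 in the frame of well between -0.05 and 0.05 m and y of vial_2 in the frame of well between -0.09 and 0.09 m and z of vial_2 in the frame of well between -0.01 and 0.012 m and x of vial_3 in the frame of well between -0.05 and 0.05 m and y of vial_3 in the frame of well between -0.09 and 0.09 m and z of vial_3 in the frame of well between -0.01 and 0.012 m), for 0.2 s.
3. the cover is fully shut (value of joint cover below 0.008 m), for 0.2 s.
At the end, for the whole second after the job is handed in: The cap stands open end down on the mat (centres within 40 mm), every vial stands upright on the floor of the well, the cover is shut to within 8 mm, and all is at rest (all of step 2 and horizontal distance between cap and mat below 0.04 m and height (world z) of cap below 0.012 m and angle between cap's own z axis and vertical below 0.2 rad and value of joint cover below 0.008 m and linear speed of each of cap, vial_ref, vial_1, vial_2, vial_3 below 0.03 m/s); the robot touches nothing.
It fails at once if the bottle, the beaker or the blue bin is moved more than 30 mm or tipped (distance of any of bottle, beaker, tips from where it was at the start of the episode above 0.03 m or angle between any of bottle, beaker, tips's own z axis and vertical above 0.4 rad).
It fails at once if a vial is dropped into the well from more than about 50 mm ((x of vial_ref in the frame of well between -0.05 and 0.05 m and y of vial_ref in the frame of well between -0.09 and 0.09 m and z of vial_ref in the frame of well below 0.03 m and linear speed of vial_ref above 1 m/s) or (x of vial_1 in the frame of well between -0.05 and 0.05 m and y of vial_1 in the frame of well between -0.09 and 0.09 m and z of vial_1 in the frame of well below 0.03 m and linear speed of vial_1 above 1 m/s) or (x of vial_2 in the frame of well between -0.05 and 0.05 m and y of vial_2 in the frame of well between -0.09 and 0.09 m and z of vial_2 in the frame of well below 0.03 m and linear speed of vial_2 above 1 m/s) or (x of vial_3 in the frame of well between -0.05 and 0.05 m and y of vial_3 in the frame of well between -0.09 and 0.09 m and z of vial_3 in the frame of well below 0.03 m and linear speed of vial_3 above 1 m/s)).
Of vial_1, vial_2, vial_3 only 1 to 3 are there at a start; the rules pass over those that are not, and their reading is None.
At some moment in a run one of vial_1, vial_2, vial_3 may be knocked a few centimetres aside while the robot is not near it.
It also fails if it takes over 210 s, if anything falls off the work surface, if the arm or the gripper's body presses on something with over 40 N, if the wrist force passes 120 N, or if a joint passes its speed limit or range.

### The arm

A 6-joint arm with a two-finger parallel gripper is mounted at the origin on the work surface. World frame = base frame: x ahead of the robot, y to its left, z up, the work surface at z = 0. Lengths are in m, angles in rad, forces in N, time in s.
With the tool pointing down it reaches from about 0.375 to 0.9 m from the base axis. Payload 3.1 kg.
Tool frame: the origin (TCP) lies on the centre line of the jaws, within the pads' length; the fingertips stand robot.tip_reach ahead of it and the grasp point (between the pads) is the TCP (robot.tip_reach is the distance from the TCP to the fingertips, in m); z points along the fingers, y is the direction in which the jaws open and shut (so a half turn about z gives the same grasp; the last joint's range is limited). The gripper opens to 87 mm and grips with 3 to 60 N. Pads are 19 mm wide; open, the fingers measure 117 mm over their backs; the gripper's body (75 mm by 190 mm) begins 51 mm behind the grasp point.
Start: joints at [0.942, 0.527, 1.433, -0, 1.181, -0.178], TCP at [0.272, 0.563, 0.242] pointing down, gripper open.
Joint ranges: [-3.08, 3.08], [-0.75, 2.2], [0.22, 2.44], [-1.43, 4.57], [0, 2.65], [-2.85, 2.85]. Speed limits (rad/s): [2.79, 2.79, 3.14, 3.14, 3.14, 3.14].

### API

Orientations are given as a unit quaternion [x, y, z, w].
In Python, from rig import telemetry, viewer, robot gives the robot as it stands. The module is installed in compiled form; this text tells all that it offers.
- The arm moves only by the tool step_arm, never from a script. Its argument "targets" is a list of rows, each an object of numbers: "dx", "dy", "dz": the shift along the tool's x, y, z in m; "rx", "ry", "rz": the turn, a rotation vector about the tool's x, y, z in degrees. In form: [{"dx": .., "dy": .., "dz": .., "rx": .., "ry": .., "rz": ..}, ...]. A call has exactly 5 rows; each row is the pose to reach, as a shift and turn from the pose measured when the call began, along the tool's axes at that moment; what a row does not reach only later rows make up. A row lasts 1/8 s, in which the tool goes at most 62.5 mm and 10.7 degrees, less where a joint would pass 70% of its speed; a pose out of reach is approached as far as the arm can. A call with a gripper value outside its range is refused whole. "gripper" is the opening, from 0 (shut) to 1 (fully open), set as the call begins (left out, the last holds). The fingers move at their own pace and stop on an object; "force" is the grip in N (left out, the last holds). Time passes only in rows, so rows that repeat a pose let the fingers close, or fill a call up. It gives the time, the measured TCP pose, the force and the opening at its end, in the units of the state.
- telemetry.get_obs(): the state, without advancing time (a new reading comes with each control period).
- viewer.camera(name): name is "scene" or "top" or "wrist"; returns a dict with "img" (420x560x3 uint8, blue, green, red), "depth" (420x560 float32, m along the optical axis (not along the pixel's ray), 0 where there is no reading), "K" (3x3 intrinsics, pixels), "k1" (the pictures are not rectified: a ray, as slopes to the right and down, at radius r is drawn at 1 + k1 r^2 times it, then the intrinsics apply), "R" (3x3) and "t" (3): a world point X has camera coordinates R X + t. Camera axes: x right, y down, z forward; pixel columns grow to the right and rows downward; lengths in m; the calibration is good to about 2 mm. A picture is of the moment at which its call begins.
- robot.hand_in(): hands the job in, once; it reports no verdict.
The state is a dict: "time": time; "q": joint angles; "joint_velocities": joint speeds; "joint_torque": joint torques, N m; "position": TCP position; "tool_rot": TCP orientation; "ft_force": force on the tool from outside, world axes, zero at the start; "moment": the same for the moment, N m; "grip_width": finger opening in m.
Only numpy, scipy, OpenCV 4.12 (cv2) and the standard library are available. Lean on these libraries where they do the work, as an engineer would, in place of code of your own. Each camera call takes 0.05 s, during which the arm holds its last target.

## Working session

There is one attempt and no reset: what is moved stays moved. The work goes in short steps, Python scripts to look and compute and a tool call to move; the robot and the scene stay as the last step left them, time stands still between calls to the robot, and variables do not carry over. Pictures are saved under pics/ and viewed, and the job is handed in when it is done.

Besides the shell and the picture viewer there is one more tool, called after ">>>" as name(argument=value, ...), one argument or row to a line, values as JSON. step_arm: Moves the arm, as the interface text tells. Its arguments: {"type":"object","properties":{"targets":{"type":"array"},"gripper":{"type":"number"},"force":{"type":"number"}},"required":["targets"]}

```bash
mkdir -p pics
python3 - <<'E'
from rig import telemetry, viewer, robot
import cv2
o=telemetry.get_obs(); print(o); print(robot.tip_reach)
for n in ["scene","top","wrist"]:
    c=viewer.camera(n); cv2.imwrite(f"pics/a_{n}.png",c["img"]); print(n,c["K"],c["k1"],c["R"],c["t"])
E
```

```text
{'time': 0.0, 'q': array([ 9.41513552e-01,  5.28455806e-01,  1.43388238e+00, -4.40567556e-05,
        1.18140103e+00, -1.78552455e-01]), 'joint_velocities': array([ 0.00164704, -0.00100923, -0.00036041, -0.00049826, -0.00134631,
        0.00062676]), 'joint_torque': array([ 1.43398724e-03, -4.40053225e+01, -1.76589721e+01,  6.33807667e-02,
        5.83010016e-02, -1.71459087e-04]), 'position': array([0.27186799, 0.56201086, 0.2405843 ]), 'tool_rot': array([ 2.23454002e-01,  9.74713885e-01, -9.94918273e-04, -4.03093774e-04]), 'ft_force': array([ 0.14898894, -0.87401668,  0.38798014]), 'moment': array([ 0.02132553,  0.01933088, -0.037621  ]), 'grip_width': 0.08706169970913896}
0.019
scene [[508.66793352   0.         284.04237795]
 [  0.         508.66793352 214.915332  ]
 [  0.           0.           1.        ]] 0.05260814679293517 [[-0.45732893  0.88904088 -0.02136727]
 [ 0.59161644  0.28621712 -0.75370402]
 [-0.66395801 -0.35733189 -0.65686657]] [ 0.36340993 -0.23499026  1.69265867]
top [[421.06324944   0.         277.58481444]
 [  0.         421.06324944 214.48385139]
 [  0.           0.           1.        ]] -0.12339846195804051 [[-0.02020027 -0.99960762  0.01940503]
 [-0.99486956  0.01817256 -0.09952041]
 [ 0.09912872 -0.02131581 -0.99484629]] [-0.08390469  0.6105148   0.95037216]
wrist [[369.24704139   0.         282.34616766]
 [  0.         369.24704139 204.71963   ]
 [  0.           0.           1.        ]] -0.027290978744554308 [[ 0.43604872  0.89992087 -0.00198592]
 [ 0.8738812  -0.42290233  0.23976087]
 [ 0.21492596 -0.10628288 -0.97082995]] [-0.62343926 -0.02988268  0.38967264]
```

View pics/a_scene.png

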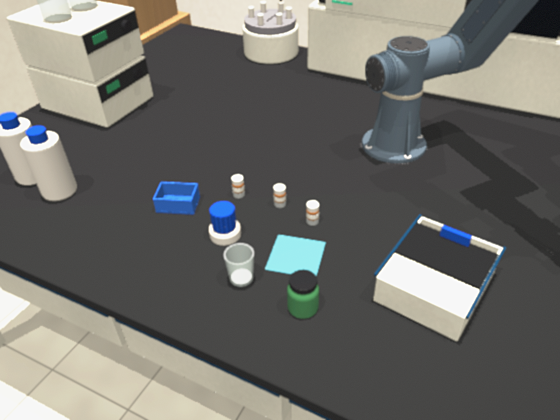

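View pics/a_top.png

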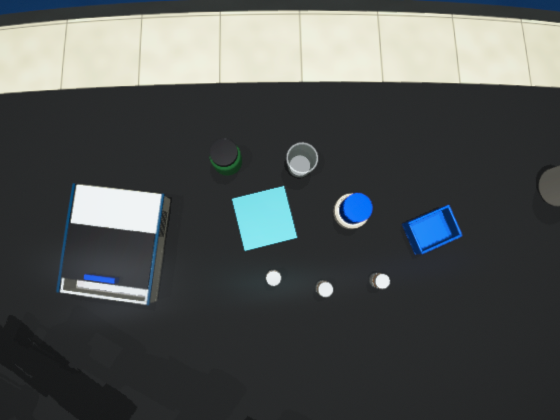

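View pics/a_wrist.png

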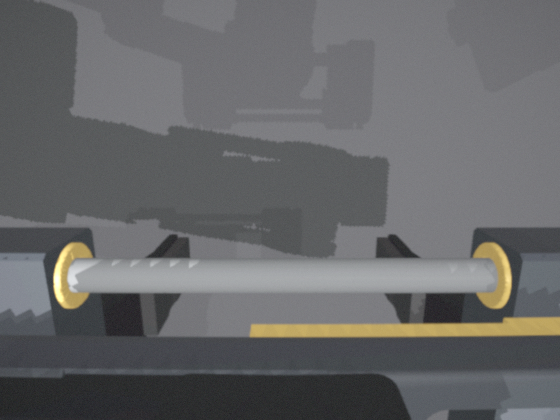

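Scene: three white-lid vials at top-view (273,278), (325,289), (381,281); cap (357,208), mat (265,218), cooler at left with handle (100,280), cover nearly shut; bottle (225,155), beaker (302,160), bin (433,230).

```bash
cat > h.py <<'E'
import numpy as np, cv2
from rig import telemetry, viewer, robot
from scipy.spatial.transform import Rotation as Ro
def ray(c,px):
    px=np.array(px,float).reshape(-1,1,2)
    u=cv2.undistortPoints(px,c["K"],np.array([c["k1"],0,0,0.])).reshape(-1,2)
    d=np.c_[u,np.ones(len(u))]
    return -c["R"].T@c["t"], d@c["R"], d
def onplane(c,px,z):
    o,w,_=ray(c,px); s=(z-o[2])/w[:,2]; return o+s[:,None]*w
def proj(c,P):
    P=np.array(P,float).reshape(-1,3)
    p,_=cv2.projectPoints(P,cv2.Rodrigues(c["R"])[0],c["t"],c["K"],np.array([c["k1"],0,0,0.])); return p.reshape(-1,2)
def cloud(c):
    h,w=c["depth"].shape; v,u=np.mgrid[:h,:w]
    o,_,d=ray(c,np.c_[u.ravel(),v.ravel()]); 
    P=(d*c["depth"].ravel()[:,None]-c["t"])@c["R"]
    P[c["depth"].ravel()==0]=np.nan
    return P.reshape(h,w,3)
def hsv(c): return cv2.cvtColor(c["img"],cv2.COLOR_BGR2HSV)
def blobs(m,amin=30):
    cs,_=cv2.findContours(m.astype(np.uint8)*255,cv2.RETR_EXTERNAL,cv2.CHAIN_APPROX_NONE)
    return [k for k in cs if cv2.contourArea(k)>amin]
E
cat > look.py <<'E'
from h import *
np.set_printoptions(precision=4,suppress=True)
c=viewer.camera("top"); H=hsv(c); P=cloud(c)
hh,s,v=H[...,0],H[...,1],H[...,2]
print("white")
for k in blobs((v>170)&(s<60)):
    (x,y),r=cv2.minEnclosingCircle(k)
    if y<100: continue
    print((round(x),round(y)),round(r,1),cv2.contourArea(k),onplane(c,[[x,y]],.062)[0],'top z',np.nanmedian(P[k[:,0,1],k[:,0,0],2]))
print("blue")
for k in blobs((s>150)&(hh>105)&(hh<125)&(v>120),20):
    (x,y),r=cv2.minEnclosingCircle(k); R=cv2.minAreaRect(k)
    print((round(x),round(y)),round(r,1),cv2.contourArea(k), 'cap',onplane(c,[[x,y]],.092)[0],'handle',onplane(c,cv2.boxPoints(R),.119).tolist())
print("mat")
for k in blobs((s>80)&(hh>80)&(hh<100)&(v>120),300):
    b=cv2.boxPoints(cv2.minAreaRect(k)); b=onplane(c,b,.004); print(b.mean(0),b[:,:2].tolist())
E
python3 look.py
python3 - <<'E'
from h import *
c=viewer.camera("top"); i=c["img"]
cv2.imwrite("pics/cool.png",cv2.resize(i[170:320,40:190],None,fx=4,fy=4,interpolation=cv2.INTER_CUBIC))
P=cloud(c)
for y in range(180,310,6):
  print(y,[(round(float(P[y,x,2])*1000)) if P[y,x,2]==P[y,x,2] else -1 for x in range(50,180,5)])
E
```

```text
white
(325, 289) 7.3 146.0 [ 0.4364 -0.1976  0.062 ] top z 0.06050793683923297
(104, 291) 43.8 591.0 [0.4389 0.301  0.062 ] top z 0.08205727725260073
(382, 281) 7.1 138.0 [ 0.4512 -0.3283  0.062 ] top z 0.061576152392958564
(273, 278) 7.2 148.0 [ 0.4637 -0.082   0.062 ] top z 0.06090176005801119
(352, 210) 17.4 167.0 [ 0.6118 -0.2634  0.062 ] top z 0.02885807233165266
(116, 208) 47.0 3259.0 [0.6262 0.2744 0.062 ] top z 0.08234165702852214
(299, 167) 10.1 242.5 [ 0.7151 -0.1461  0.062 ] top z 0.007371414905675789
blue
(99, 278) 15.7 150.0 cap [0.4688 0.3001 0.092 ] handle [[0.46822707493523563, 0.3241240568295184, 0.119], [0.4808764910546663, 0.3224734214437548, 0.119], [0.4720756054131727, 0.2544487777308561, 0.119], [0.45953202600182896, 0.25611967520295426, 0.119]]
(435, 229) 27.8 1519.5 cap [ 0.5638 -0.4453  0.092 ] handle [[0.5789790626737172, -0.3726550039992438, 0.119], [0.6168695962791866, -0.4696248750196263, 0.119], [0.5450273953064628, -0.497767155258968, 0.119], [0.5084047252213793, -0.4005897319442061, 0.119]]
(357, 207) 15.0 653.0 cap [ 0.6161 -0.2707  0.092 ] handle [[0
[... 2003 characters left out ...]
, 89, 89, 88, 90, 87, 89, 89, 92, 89, 91, 91, 90, 89, 87, 52, 9, -1, -3, -1]
276 [-4, -3, 88, -1, 89, 89, 88, 119, 118, 116, 121, 115, 90, 92, 89, 92, 91, 91, 90, 90, 85, 46, 2, 1, -2, 3]
282 [2, -5, 86, 72, -1, 23, 18, 11, 14, 91, 89, 91, 120, 112, 89, 90, 89, 91, 90, 91, 87, 37, 0, 1, 0, 2]
288 [-1, 2, 82, 70, 43, 32, 27, 14, 16, 14, 14, 15, 18, 17, 10, 19, 15, 90, 90, 90, 86, 30, 0, 1, 1, 1]
294 [0, 2, 3, 3, -4, -3, 85, 85, 84, 72, 61, 55, 41, 33, 23, 11, 16, 14, 16, 85, 86, 19, -2, 5, 0, -2]
300 [1, -1, -2, 0, -1, 0, -3, -3, 0, 2, -1, 2, -2, -1, 84, 85, 81, 84, 79, 84, 56, 16, -4, -3, 2, -3]
306 [-1, 0, -3, -2, -2, -1, -1, 0, 2, -7, -1, 4, 1, -1, -2, 2, -1, -1, -1, 0, -2, 0, 0, 2, 1, -1]
```

View pics/cool.png

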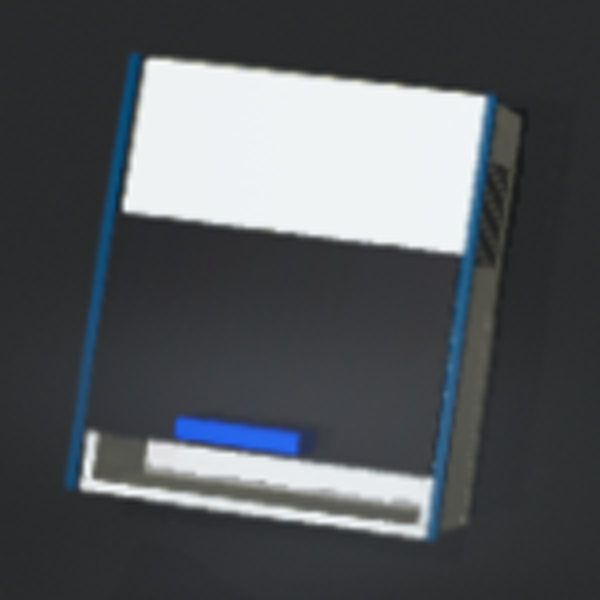

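Run:
```python
from h import *
np.set_printoptions(precision=4,suppress=True)
c=viewer.camera("top")
A=onplane(c,[[73.5,183.75],[163.3,194],[57,292.3],[148.5,305]],.084); print(A)
print(A[0]-A[1],A[2]-A[3],A[0]-A[2],A[1]-A[3])
P=cloud(c)
m=(P[...,2]>.075)&(P[...,2]<.1)&(P[...,1]>.1)&(P[...,1]<.5)&(P[...,0]>.35)
R=cv2.minAreaRect(P[m][:,:2].astype(np.float32)); print(R,cv2.boxPoints(R))
# scene view cross-check of cap, vials
s=viewer.camera("scene"); H=hsv(s)
m=(H[...,1]>150)&(H[...,0]>105)&(H[...,0]<125)&(H[...,2]>100)
Q=cloud(s)
for k in blobs(m,30):
    M=np.zeros(m.shape,np.uint8); cv2.drawContours(M,[k],-1,1,-1); q=Q[M>0]; q=q[np.isfinite(q[:,0])]
    print(len(q),np.median(q,0),np.percentile(q,2,axis=0),np.percentile(q,98,axis=0))
# top cloud of cap, bystanders
for n,b in dict(cap=(.57,.66,-.32,-.22,.085,.1),bot=(.65,.85,-.05,.1,.088,.11)).items():
    k=(P[...,0]>b[0])&(P[...,0]<b[1])&(P[...,1]>b[2])&(P[...,1]<b[3])&(P[...,2]>b[4])&(P[...,2]<b[5])
    print(n,P[k].mean(0),cv2.minEnclosingCircle(P[k][:,:2].astype(np.float32)))
```

```text
[[0.6822 0.3679 0.084 ]
 [0.654  0.159  0.084 ]
 [0.4379 0.4018 0.084 ]
 [0.41   0.1915 0.084 ]]
[0.0282 0.2089 0.    ] [0.0279 0.2103 0.    ] [ 0.2443 -0.034   0.    ] [ 0.244  -0.0326  0.    ]
((0.5472184419631958, 0.2803676128387451), (0.21757172048091888, 0.2475896030664444), 82.68536376953125) [[0.4106 0.1882]
 [0.6562 0.1567]
 [0.6839 0.3725]
 [0.4383 0.404 ]]
376 [0.4763 0.2909 0.1077] [ 0.3248  0.2576 -0.0035] [0.4826 0.3228 0.1201]
688 [ 0.6314 -0.2615  0.0881] [ 0.5903 -0.2979  0.039 ] [ 0.6503 -0.2381  0.0951]
1301 [ 0.5699 -0.4645  0.0273] [ 0.5185 -0.5231  0.0001] [ 0.6212 -0.4023  0.0521]
287 [ 0.6773 -0.8096  0.2078] [ 0.6474 -0.8423  0.1834] [ 0.6954 -0.7937  0.2125]
247 [ 0.6588 -0.9368  0.2052] [ 0.6333 -0.9685  0.1842] [ 0.6763 -0.9235  0.2113]
cap [ 0.6156 -0.2706  0.0916] ((0.6157123446464539, -0.2712453007698059), 0.032878536731004715)
bot [0.7448 0.0238 0.0944] ((0.7457853555679321, 0.024347545579075813), 0.031892068684101105)
```

```bash
cat > plan.py <<'E'
# usage: python3 plan.py x,y,z,yawdeg ...   ('w:' prefix => x,y in cooler frame)
import sys
from h import *
W=np.array([.4855,.2883]); psi=np.radians(-7.6); U=np.array([[np.cos(psi),-np.sin(psi)],[np.sin(psi),np.cos(psi)]])
o=telemetry.get_obs(); p=o["position"]; R=Ro.from_quat(o["tool_rot"])
y=R.as_matrix()[:,1]
print("now",p.round(4),"yaw",round(np.degrees(np.arctan2(y[1],y[0])),1),"q6 %.2f"%o["q"][5],"t",round(o["time"],2),"F",o["ft_force"].round(1),"w",round(o["grip_width"],4))
print("cooler frame",((p[:2]-W)@U).round(4))
for a in sys.argv[1:]:
    w=a.startswith("w:"); v=list(map(float,a.replace("w:","").split(",")))
    q=np.array(v[:3]); 
    if w: q[:2]=W+U@q[:2]
    t=np.radians(v[3]); Y=np.array([np.cos(t),np.sin(t),0]); Z=np.array([0,0,-1.]); X=np.cross(Y,Z)
    T=Ro.from_matrix(np.c_[X,Y,Z])
    d=R.inv().apply(q-p); r=np.degrees((R.inv()*T).as_rotvec())
    print("d",(d*1000).round(1),"mm  r",r.round(1), "q6~",round(np.arctan2(q[1],q[0])-t,2))
E
python3 plan.py w:-.045,0,.16,82.4 w:-.045,0,.115,82.4 w:.057,0,.115,82.4
```

```text
now [0.2722 0.5624 0.2413] yaw 64.2 q6 -0.18 t 0.35 F [ 0.   0.1 -0. ] w 0.087
cooler frame [-0.2477  0.2435]
d [-268.7 -167.9   81.4] mm  r [ -0.   -0.  -18.2] q6~ -0.85
d [-268.7 -167.8  126.4] mm  r [ -0.   -0.  -18.2] q6~ -0.85
d [-365.6 -135.9  126.4] mm  r [ -0.   -0.  -18.2] q6~ -0.96
```

>>> step_arm(
  targets=[
    {"dx": -0.05, "dy": -0.03, "dz": 0.01, "rz": -4},
    {"dx": -0.1, "dy": -0.063, "dz": 0.02, "rz": -8},
    {"dx": -0.15, "dy": -0.094, "dz": 0.03, "rz": -12},
    {"dx": -0.2, "dy": -0.125, "dz": 0.04, "rz": -16},
    {"dx": -0.25, "dy": -0.156, "dz": 0.05, "rz": -18.2},
  ],
  gripper=0,
  force=20,
)

```text
invalid input
```

```bash
python3 plan.py w:-.045,0,.16,82.4 w:-.045,0,.115,82.4 w:.057,0,.115,82.4
```

```text
now [0.2722 0.5624 0.2413] yaw 64.2 q6 -0.18 t 0.35 F [ 0.   0.1 -0. ] w 0.087
cooler frame [-0.2477  0.2435]
d [-268.7 -167.9   81.4] mm  r [ -0.   -0.  -18.2] q6~ -0.85
d [-268.7 -167.8  126.4] mm  r [ -0.   -0.  -18.2] q6~ -0.85
d [-365.6 -135.9  126.4] mm  r [ -0.   -0.  -18.2] q6~ -0.96
```

>>> step_arm(
  targets=[
    {"dx": -0.05, "dy": -0.03, "dz": 0.01, "rx": 0, "ry": 0, "rz": -4},
    {"dx": -0.1, "dy": -0.063, "dz": 0.02, "rx": 0, "ry": 0, "rz": -8},
    {"dx": -0.15, "dy": -0.094, "dz": 0.03, "rx": 0, "ry": 0, "rz": -12},
    {"dx": -0.2, "dy": -0.125, "dz": 0.04, "rx": 0, "ry": 0, "rz": -16},
    {"dx": -0.25, "dy": -0.156, "dz": 0.05, "rx": 0, "ry": 0, "rz": -18.2},
  ],
  gripper=0,
  force=20,
)

```text
time: 0.98
position: [0.4303, 0.3116, 0.1913]
tool_rot: [0.066, 0.998, 0.0, 0.0]
ft_force: [1.6, 0.1, 0.8]
grip_width: 0.0452
```

```bash
python3 plan.py w:-.045,0,.16,82.4 w:-.045,0,.115,82.4 w:.057,0,.115,82.4
```

```text
now [0.4303 0.3116 0.1913] yaw 82.5 q6 -1.02 t 0.97 F [1.6 0.1 0.8] w 0.0452
cooler frame [-0.0578  0.0158]
d [-12.8 -15.8  31.4] mm  r [0.  0.  0.1] q6~ -0.85
d [-12.7 -15.8  76.4] mm  r [0.  0.  0.1] q6~ -0.85
d [-114.7  -16.    76.4] mm  r [0.  0.  0.1] q6~ -0.96
```

>>> step_arm(
  targets=[
    {"dx": -0.008, "dy": -0.016, "dz": 0.02, "rx": 0, "ry": 0, "rz": 0},
    {"dx": -0.01, "dy": -0.016, "dz": 0.03, "rx": 0, "ry": 0, "rz": 0},
    {"dx": -0.01, "dy": -0.016, "dz": 0.03, "rx": 0, "ry": 0, "rz": 0},
    {"dx": -0.01, "dy": -0.016, "dz": 0.055, "rx": 0, "ry": 0, "rz": 0},
    {"dx": -0.01, "dy": -0.016, "dz": 0.0764, "rx": 0, "ry": 0, "rz": 0},
  ],
)

```text
time: 1.6
position: [0.4381, 0.2963, 0.1153]
tool_rot: [0.065, 0.998, 0.001, 0.001]
ft_force: [0.0, 0.9, 0.4]
grip_width: 0.0018
```

>>> step_arm(
  targets=[
    {"dx": -0.02, "dy": 0, "dz": 0, "rx": 0, "ry": 0, "rz": 0},
    {"dx": -0.04, "dy": 0, "dz": 0, "rx": 0, "ry": 0, "rz": 0},
    {"dx": -0.06, "dy": 0, "dz": 0, "rx": 0, "ry": 0, "rz": 0},
    {"dx": -0.08, "dy": 0, "dz": 0, "rx": 0, "ry": 0, "rz": 0},
    {"dx": -0.1, "dy": 0, "dz": 0, "rx": 0, "ry": 0, "rz": 0},
  ],
)

```text
time: 2.22
position: [0.5356, 0.2848, 0.1155]
tool_rot: [0.063, 0.998, 0.0, -0.0]
ft_force: [-2.0, -1.1, -1.2]
grip_width: 0.0002
```

```bash
python3 plan.py w:.057,0,.115,82.4; python3 look.py|grep -A1 blue; python3 -c "
from h import *
for n in ['scene','top']: cv2.imwrite(f'pics/b_{n}.png',viewer.camera(n)['img'])"
```

```text
now [0.5356 0.2848 0.1155] yaw 82.8 q6 -1.14 t 2.23 F [-2.  -1.1 -1.2] w 0.0002
cooler frame [0.0501 0.0032]
d [-6.9 -3.2  0.5] mm  r [ 0.  -0.   0.4] q6~ -0.96
blue
(435, 229) 27.8 1522.5 cap [ 0.5638 -0.4453  0.092 ] handle [[0.5792921263995789, -0.37262976245769613, 0.119], [0.6168082243961429, -0.46972777489282663, 0.119], [0.5446549763973635, -0.49763746070364334, 0.119], [0.5084111271264189, -0.4003424406009115, 0.119]]
```

View pics/b_scene.png

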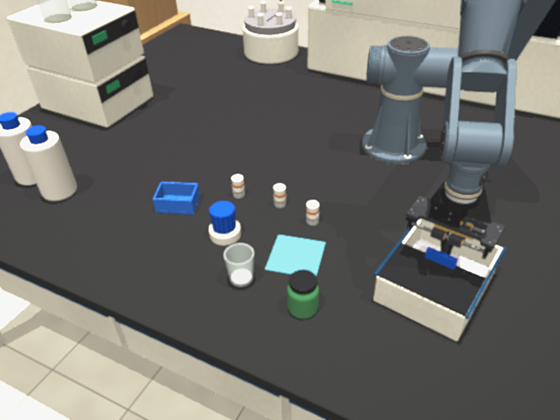

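The gripper sits at the handle (440,257) and the cover now lies mostly over the housing. I'll push the last few mm, then go up and over to the cap.

>>> step_arm(
  targets=[
    {"dx": -0.004, "dy": -0.003, "dz": 0, "rx": 0, "ry": 0, "rz": 0},
    {"dx": -0.007, "dy": -0.003, "dz": 0, "rx": 0, "ry": 0, "rz": 0},
    {"dx": -0.009, "dy": -0.003, "dz": 0, "rx": 0, "ry": 0, "rz": 0},
    {"dx": 0.005, "dy": -0.003, "dz": -0.01, "rx": 0, "ry": 0, "rz": 0},
    {"dx": 0.01, "dy": -0.003, "dz": -0.065, "rx": 0, "ry": 0, "rz": 0},
  ],
)

```text
time: 3.0
position: [0.5238, 0.2823, 0.1788]
tool_rot: [0.064, 0.998, -0.001, -0.002]
ft_force: [1.2, 0.5, -0.4]
grip_width: 0.0006
```

```bash
python3 plan.py .6157,-.2708,.17,174 .6157,-.2708,.17,-180
```

```text
now [0.5238 0.2823 0.1788] yaw 82.7 q6 -1.14 t 3.0 F [ 1.2  0.5 -0.4] w 0.0006
cooler frame [ 0.0388 -0.0009]
d [-161.3 -537.     9. ] mm  r [  0.1  -0.2 -91.3] q6~ -3.45
d [-161.3 -537.     9. ] mm  r [  0.1  -0.2 -97.3] q6~ 2.73
```

```bash
sed -i 's/"q6~",round(np.arctan2(q\[1\],q\[0\])-t,2)/"q6~",round(np.arctan2(q[1],q[0])-np.arcsin(.111\/np.hypot(*q[:2]))-t,2)/' plan.py; python3 plan.py .555,.0,.18,32
```

```text
now [0.5238 0.2823 0.1788] yaw 82.7 q6 -1.14 t 3.0 F [ 1.2  0.5 -0.4] w 0.0006
cooler frame [ 0.0388 -0.0009]
d [ -66.7 -276.1   -1. ] mm  r [-0.1 -0.1 50.7] q6~ -0.76
```

>>> step_arm(
  targets=[
    {"dx": -0.013, "dy": -0.055, "dz": 0, "rx": 0, "ry": 0, "rz": 10},
    {"dx": -0.026, "dy": -0.11, "dz": 0, "rx": 0, "ry": 0, "rz": 20},
    {"dx": -0.04, "dy": -0.165, "dz": 0, "rx": 0, "ry": 0, "rz": 30},
    {"dx": -0.053, "dy": -0.22, "dz": 0, "rx": 0, "ry": 0, "rz": 40},
    {"dx": -0.067, "dy": -0.276, "dz": 0, "rx": 0, "ry": 0, "rz": 50},
  ],
  gripper=1,
)

```text
time: 3.62
position: [0.5555, -0.0017, 0.1799]
tool_rot: [0.482, 0.876, -0.001, 0.0]
ft_force: [0.5, 0.7, 0.5]
grip_width: 0.0423
```

```bash
python3 plan.py .6157,-.2708,.17,-17;python3 look.py
```

```text
now [ 0.5555 -0.0017  0.1799] yaw 32.4 q6 -0.77 t 3.62 F [0.5 0.7 0.5] w 0.0423
cooler frame [ 0.1077 -0.2782]
d [-259.4  -93.4   10.4] mm  r [-0.1  0.1 49.4] q6~ -0.28
white
(325, 289) 7.3 146.0 [ 0.4364 -0.1976  0.062 ] top z 0.06020165623258296
(382, 281) 7.1 138.0 [ 0.4512 -0.3283  0.062 ] top z 0.06155765016613163
(273, 278) 7.2 148.0 [ 0.4637 -0.082   0.062 ] top z 0.06090145748481131
(102, 270) 47.6 2889.0 [0.4877 0.3043 0.062 ] top z 0.08250716593996583
(352, 210) 17.4 167.0 [ 0.6118 -0.2634  0.062 ] top z 0.029069004505730165
(299, 166) 10.1 246.0 [ 0.7157 -0.1463  0.062 ] top z 0.006827772709498401
blue
(104, 238) 15.6 159.5 cap [0.5576 0.2884 0.092 ] handle [[0.5559695178142452, 0.31303327812324655, 0.119], [0.5691884315003021, 0.31155307026670565, 0.119], [0.5598993508241937, 0.24245610514255128, 0.119], [0.5467912542740737, 0.24399484182714215, 0.119]]
(435, 229) 27.8 1520.5 cap [ 0.5638 -0.4453  0.092 ] handle [[0.5789790626737172, -0.3726550039992438, 0.119], [0.6168695962791866, -0.4696248750196263, 0.119], [0.5450273953064628, -0.497767155258968, 0.119], [0.5084047252213793, -0.4005897319442061, 0.119]]
(357, 207) 15.0 653.0 cap [ 0.6161 -0.2707  0.092 ] handle [[0.6137966124979138, -0.2210495981625052, 0.119], [0.657497169892707, -0.2672070065150895, 0.119], [0.6122768351765036, -0.31009445299675015, 0.119], [0.5690358101448496, -0.26365687754955786, 0.119]]
mat
[ 0.606  -0.0705  0.004 ] [[0.6555421487457853, 0.0005458776522164616], [0.6820727878244949, -0.11271844216286848], [0.5559548244881677, -0.14103825822277855], [0.5302599228434884, -0.028976085337411958]]
```

Cover is fully open (handle at cooler x ≈ 73 mm).

>>> step_arm(
  targets=[
    {"dx": -0.052, "dy": -0.019, "dz": 0, "rx": 0, "ry": 0, "rz": 10.5},
    {"dx": -0.104, "dy": -0.037, "dz": 0, "rx": 0, "ry": 0, "rz": 21},
    {"dx": -0.156, "dy": -0.056, "dz": 0, "rx": 0, "ry": 0, "rz": 31.5},
    {"dx": -0.208, "dy": -0.075, "dz": 0, "rx": 0, "ry": 0, "rz": 42},
    {"dx": -0.2594, "dy": -0.0934, "dz": 0.01, "rx": 0, "ry": 0, "rz": 52.5},
  ],
)

```text
time: 4.3
position: [0.6167, -0.2806, 0.174]
tool_rot: [0.823, 0.568, -0.001, 0.006]
ft_force: [0.8, 0.6, 0.2]
grip_width: 0.0864
```

>>> step_arm(
  targets=[
    {"dx": 0, "dy": 0, "dz": 0, "rx": 0, "ry": 0, "rz": 10.5},
    {"dx": 0, "dy": 0, "dz": 0, "rx": 0, "ry": 0, "rz": 21},
    {"dx": 0, "dy": 0, "dz": 0, "rx": 0, "ry": 0, "rz": 31.5},
    {"dx": 0, "dy": 0, "dz": 0, "rx": 0, "ry": 0, "rz": 42},
    {"dx": 0, "dy": 0, "dz": 0, "rx": 0, "ry": 0, "rz": 52.5},
  ],
)

```text
time: 4.92
position: [0.6168, -0.2803, 0.1746]
tool_rot: [0.99, 0.142, 0.002, 0.006]
ft_force: [-0.0, -0.8, -0.1]
grip_width: 0.0871
```

>>> step_arm(
  targets=[
    {"dx": 0, "dy": 0, "dz": 0, "rx": 0, "ry": 0, "rz": 10.5},
    {"dx": 0, "dy": 0, "dz": 0, "rx": 0, "ry": 0, "rz": 21},
    {"dx": 0, "dy": 0, "dz": 0, "rx": 0, "ry": 0, "rz": 31.5},
    {"dx": 0, "dy": 0, "dz": 0, "rx": 0, "ry": 0, "rz": 42},
    {"dx": 0, "dy": 0, "dz": 0, "rx": 0, "ry": 0, "rz": 52.5},
  ],
)

```text
time: 5.55
position: [0.6169, -0.28, 0.1754]
tool_rot: [0.95, -0.313, 0.006, 0.005]
ft_force: [-0.6, 1.3, -0.5]
grip_width: 0.0869
```

```bash
python3 plan.py .6158,-.2708,.07,-125; python3 -c "
from h import *
for n in ['wrist','scene']: cv2.imwrite(f'pics/c_{n}.png',viewer.camera(n)['img'])"
```

```text
now [ 0.6169 -0.28    0.1754] yaw -126.4 q6 1.62 t 5.55 F [-0.6  1.3 -0.5] w 0.0869
cooler frame [ 0.2054 -0.5459]
d [ -7.8  -7.3 105.3] mm  r [ 0.3 -0.8 -1.4] q6~ 1.6
```

View pics/c_wrist.png

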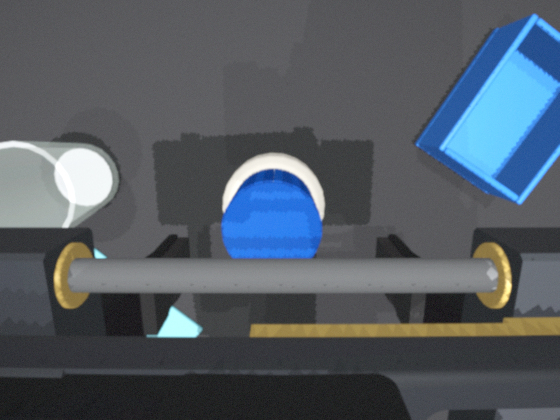

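The cap (272,220) is centred laterally between the fingers (jaw centre column ≈ 282). Descend and grip.

>>> step_arm(
  targets=[
    {"dx": -0.004, "dy": -0.004, "dz": 0.02, "rx": 0, "ry": -0.5, "rz": 0},
    {"dx": -0.008, "dy": -0.007, "dz": 0.04, "rx": 0.3, "ry": -0.8, "rz": 0},
    {"dx": -0.008, "dy": -0.007, "dz": 0.065, "rx": 0.3, "ry": -0.8, "rz": 0},
    {"dx": -0.008, "dy": -0.007, "dz": 0.09, "rx": 0.3, "ry": -0.8, "rz": 0},
    {"dx": -0.008, "dy": -0.007, "dz": 0.105, "rx": 0.3, "ry": -0.8, "rz": 0},
  ],
)

```text
time: 6.28
position: [0.6138, -0.2697, 0.067]
tool_rot: [0.951, -0.309, -0.003, -0.001]
ft_force: [0.2, 0.0, 0.2]
grip_width: 0.0871
```

```bash
python3 plan.py .6158,-.2708,.07,-125
```

```text
now [ 0.6138 -0.2697  0.067 ] yaw -126.0 q6 1.62 t 6.28 F [0.2 0.  0.2] w 0.0871
cooler frame [ 0.201  -0.5362]
d [ 2.2 -0.3 -3. ] mm  r [ 0.   0.3 -1. ] q6~ 1.6
```

Now close, checking the side force for centring.

>>> step_arm(
  targets=[
    {"dx": 0.002, "dy": 0, "dz": 0, "rx": 0, "ry": 0.3, "rz": 0},
    {"dx": 0.002, "dy": 0, "dz": 0, "rx": 0, "ry": 0.3, "rz": 0},
    {"dx": 0.002, "dy": 0, "dz": 0, "rx": 0, "ry": 0.3, "rz": 0},
    {"dx": 0.002, "dy": 0, "dz": 0, "rx": 0, "ry": 0.3, "rz": 0},
    {"dx": 0.002, "dy": 0, "dz": 0, "rx": 0, "ry": 0.3, "rz": 0},
  ],
  gripper=0,
  force=25,
)

```text
time: 6.9
position: [0.616, -0.2712, 0.068]
tool_rot: [0.951, -0.309, 0.001, 0.001]
ft_force: [-0.5, 0.0, 3.3]
grip_width: 0.0648
```

>>> step_arm(
  targets=[
    {"dx": 0, "dy": 0, "dz": -0.0002, "rx": 0, "ry": 0, "rz": -10},
    {"dx": 0, "dy": 0, "dz": -0.0004, "rx": 0, "ry": 0, "rz": -20},
    {"dx": 0, "dy": 0, "dz": -0.0006, "rx": 0, "ry": 0, "rz": -30},
    {"dx": 0, "dy": 0, "dz": -0.0008, "rx": 0, "ry": 0, "rz": -40},
    {"dx": 0, "dy": 0, "dz": -0.001, "rx": 0, "ry": 0, "rz": -50},
  ],
)

```text
time: 7.52
position: [0.6159, -0.2712, 0.069]
tool_rot: [0.992, 0.125, 0.0, 0.001]
ft_force: [0.2, -0.4, -1.5]
grip_width: 0.0652
```

```bash
python3 plan.py; python3 -c "
from h import *
print(telemetry.get_obs()['moment'])
for n in ['wrist','scene']: cv2.imwrite(f'pics/d_{n}.png',viewer.camera(n)['img'])"
```

```text
now [ 0.6159 -0.2712  0.069 ] yaw -75.7 q6 0.74 t 7.53 F [ 0.2 -0.4 -1.5] w 0.0652
cooler frame [ 0.2032 -0.5373]
[0.00566624 0.16846033 0.07173536]
```

View pics/d_wrist.png

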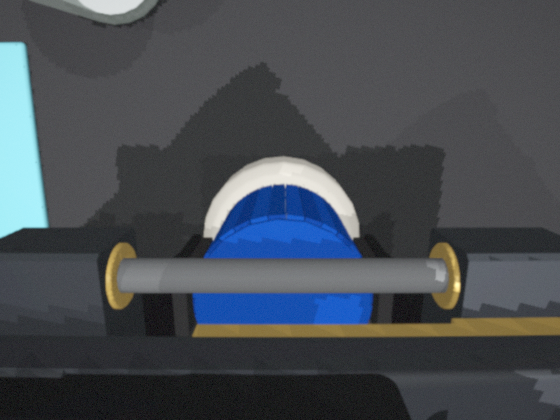

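The wrist view shows the cap (283,265) held centrally between both pads. Keep turning.

>>> step_arm(
  targets=[
    {"dx": 0, "dy": 0, "dz": -0.0002, "rx": 0, "ry": 0, "rz": -10.5},
    {"dx": 0, "dy": 0, "dz": -0.0004, "rx": 0, "ry": 0, "rz": -21},
    {"dx": 0, "dy": 0, "dz": -0.0006, "rx": 0, "ry": 0, "rz": -31.5},
    {"dx": 0, "dy": 0, "dz": -0.0008, "rx": 0, "ry": 0, "rz": -42},
    {"dx": 0, "dy": 0, "dz": -0.001, "rx": 0, "ry": 0, "rz": -52.5},
  ],
)

```text
time: 8.25
position: [0.6158, -0.2711, 0.07]
tool_rot: [0.836, 0.549, -0.0, 0.001]
ft_force: [0.3, 0.4, -0.7]
grip_width: 0.065
```

>>> step_arm(
  targets=[
    {"dx": 0, "dy": 0, "dz": -0.0002, "rx": 0, "ry": 0, "rz": -10.5},
    {"dx": 0, "dy": 0, "dz": -0.0004, "rx": 0, "ry": 0, "rz": -21},
    {"dx": 0, "dy": 0, "dz": -0.0006, "rx": 0, "ry": 0, "rz": -31.5},
    {"dx": 0, "dy": 0, "dz": -0.0008, "rx": 0, "ry": 0, "rz": -42},
    {"dx": 0, "dy": 0, "dz": -0.001, "rx": 0, "ry": 0, "rz": -52.5},
  ],
)

```text
time: 8.88
position: [0.6157, -0.2711, 0.071]
tool_rot: [0.506, 0.863, -0.0, 0.001]
ft_force: [0.1, -0.3, -0.7]
grip_width: 0.0647
```

>>> step_arm(
  targets=[
    {"dx": 0, "dy": 0, "dz": -0.0002, "rx": 0, "ry": 0, "rz": -10.5},
    {"dx": 0, "dy": 0, "dz": -0.0004, "rx": 0, "ry": 0, "rz": -21},
    {"dx": 0, "dy": 0, "dz": -0.0006, "rx": 0, "ry": 0, "rz": -31.5},
    {"dx": 0, "dy": 0, "dz": -0.0008, "rx": 0, "ry": 0, "rz": -42},
    {"dx": 0, "dy": 0, "dz": -0.001, "rx": 0, "ry": 0, "rz": -52.5},
  ],
)

```text
time: 9.5
position: [0.6156, -0.271, 0.072]
tool_rot: [0.07, 0.998, -0.001, 0.0]
ft_force: [-0.0, 0.5, -0.9]
grip_width: 0.0649
```

>>> step_arm(
  targets=[
    {"dx": 0, "dy": 0, "dz": -0.0002, "rx": 0, "ry": 0, "rz": -10},
    {"dx": 0, "dy": 0, "dz": -0.0004, "rx": 0, "ry": 0, "rz": -20},
    {"dx": 0, "dy": 0, "dz": -0.0006, "rx": 0, "ry": 0, "rz": -30},
    {"dx": 0, "dy": 0, "dz": -0.0008, "rx": 0, "ry": 0, "rz": -38},
    {"dx": 0, "dy": 0, "dz": -0.0008, "rx": 0, "ry": 0, "rz": -38},
  ],
)

```text
time: 10.12
position: [0.6156, -0.271, 0.0728]
tool_rot: [-0.256, 0.967, -0.001, 0.0]
ft_force: [0.1, -0.1, -1.5]
grip_width: 0.065
```

```bash
python3 plan.py .6158,-.2708,.07,-125
```

```text
now [ 0.6156 -0.271   0.0728] yaw 119.7 q6 -2.67 t 10.12 F [ 0.1 -0.1 -1.5] w 0.065
cooler frame [ 0.2029 -0.5372]
d [-0.3  0.1  2.8] mm  r [-0.000e+00 -1.000e-01 -1.153e+02] q6~ 1.6
```

>>> step_arm(
  targets=[
    {"dx": 0, "dy": 0, "dz": 0, "rx": 0, "ry": 0, "rz": 0},
    {"dx": 0, "dy": 0, "dz": 0, "rx": 0, "ry": 0, "rz": 0},
    {"dx": 0, "dy": 0, "dz": 0, "rx": 0, "ry": 0, "rz": 10.5},
    {"dx": 0, "dy": 0, "dz": 0, "rx": 0, "ry": 0, "rz": 21},
    {"dx": 0, "dy": 0, "dz": 0, "rx": 0, "ry": 0, "rz": 31.5},
  ],
  gripper=1,
)

```text
time: 10.75
position: [0.6157, -0.271, 0.073]
tool_rot: [0.02, 1.0, -0.001, 0.0]
ft_force: [-0.6, 0.1, 0.2]
grip_width: 0.0868
```

>>> step_arm(
  targets=[
    {"dx": 0, "dy": 0, "dz": 0, "rx": 0, "ry": 0, "rz": 10.5},
    {"dx": 0, "dy": 0, "dz": 0, "rx": 0, "ry": 0, "rz": 21},
    {"dx": 0, "dy": 0, "dz": 0, "rx": 0, "ry": 0, "rz": 31.5},
    {"dx": 0, "dy": 0, "dz": 0, "rx": 0, "ry": 0, "rz": 42},
    {"dx": 0, "dy": 0, "dz": 0, "rx": 0, "ry": 0, "rz": 52.5},
  ],
)

```text
time: 11.38
position: [0.6157, -0.2711, 0.073]
tool_rot: [0.463, 0.886, -0.0, 0.001]
ft_force: [0.6, -0.9, -1.5]
grip_width: 0.0867
```

>>> step_arm(
  targets=[
    {"dx": 0, "dy": 0, "dz": 0, "rx": 0, "ry": 0, "rz": 10.5},
    {"dx": 0, "dy": 0, "dz": 0, "rx": 0, "ry": 0, "rz": 21},
    {"dx": 0, "dy": 0, "dz": 0, "rx": 0, "ry": 0, "rz": 31.5},
    {"dx": 0, "dy": 0, "dz": 0, "rx": 0, "ry": 0, "rz": 42},
    {"dx": 0, "dy": 0, "dz": 0, "rx": 0, "ry": 0, "rz": 52.5},
  ],
)

```text
time: 12.0
position: [0.6158, -0.2711, 0.0731]
tool_rot: [0.81, 0.587, 0.0, 0.001]
ft_force: [-0.8, 0.3, 0.2]
grip_width: 0.087
```

>>> step_arm(
  targets=[
    {"dx": 0, "dy": 0, "dz": 0, "rx": 0, "ry": 0, "rz": 10.5},
    {"dx": 0, "dy": 0, "dz": 0, "rx": 0, "ry": 0, "rz": 21},
    {"dx": 0, "dy": 0, "dz": 0, "rx": 0, "ry": 0, "rz": 31.5},
    {"dx": 0, "dy": 0, "dz": 0, "rx": 0, "ry": 0, "rz": 42},
    {"dx": 0, "dy": 0, "dz": 0, "rx": 0, "ry": 0, "rz": 52.5},
  ],
)

```text
time: 12.62
position: [0.6158, -0.2712, 0.0733]
tool_rot: [0.986, 0.165, 0.001, 0.001]
ft_force: [0.1, 0.0, -0.3]
grip_width: 0.0871
```

>>> step_arm(
  targets=[
    {"dx": 0, "dy": 0, "dz": 0, "rx": 0, "ry": 0, "rz": 10.5},
    {"dx": 0, "dy": 0, "dz": 0, "rx": 0, "ry": 0, "rz": 21},
    {"dx": 0, "dy": 0, "dz": 0, "rx": 0, "ry": 0, "rz": 31.5},
    {"dx": 0, "dy": 0, "dz": 0, "rx": 0, "ry": 0, "rz": 42},
    {"dx": 0, "dy": 0, "dz": 0, "rx": 0, "ry": 0, "rz": 52.5},
  ],
)

```text
time: 13.25
position: [0.6159, -0.2712, 0.0734]
tool_rot: [0.956, -0.292, 0.001, 0.001]
ft_force: [0.3, 0.7, -0.1]
grip_width: 0.0868
```

```bash
python3 plan.py .6158,-.2708,.073,-125
```

```text
now [ 0.6159 -0.2712  0.0734] yaw -124.0 q6 1.58 t 13.25 F [ 0.3  0.7 -0.1] w 0.0868
cooler frame [ 0.2033 -0.5374]
d [-0.3 -0.3  0.4] mm  r [ 0.  -0.1  1. ] q6~ 1.6
```

>>> step_arm(
  targets=[
    {"dx": 0, "dy": 0, "dz": 0, "rx": 0, "ry": 0, "rz": 0},
    {"dx": 0, "dy": 0, "dz": 0, "rx": 0, "ry": 0, "rz": 0},
    {"dx": 0, "dy": 0, "dz": 0, "rx": 0, "ry": 0, "rz": 0},
    {"dx": 0, "dy": 0, "dz": -0.0002, "rx": 0, "ry": 0, "rz": -10},
    {"dx": 0, "dy": 0, "dz": -0.0004, "rx": 0, "ry": 0, "rz": -20},
  ],
  gripper=0,
)

```text
time: 13.88
position: [0.616, -0.2712, 0.0738]
tool_rot: [0.993, -0.118, 0.001, 0.001]
ft_force: [1.1, -0.2, 0.1]
grip_width: 0.0644
```

>>> step_arm(
  targets=[
    {"dx": 0, "dy": 0, "dz": -0.0002, "rx": 0, "ry": 0, "rz": -10.5},
    {"dx": 0, "dy": 0, "dz": -0.0004, "rx": 0, "ry": 0, "rz": -21},
    {"dx": 0, "dy": 0, "dz": -0.0006, "rx": 0, "ry": 0, "rz": -31.5},
    {"dx": 0, "dy": 0, "dz": -0.0008, "rx": 0, "ry": 0, "rz": -42},
    {"dx": 0, "dy": 0, "dz": -0.001, "rx": 0, "ry": 0, "rz": -52.5},
  ],
)

```text
time: 14.5
position: [0.6161, -0.2711, 0.0749]
tool_rot: [0.942, 0.336, 0.001, 0.001]
ft_force: [1.2, 0.0, 0.2]
grip_width: 0.0651
```

>>> step_arm(
  targets=[
    {"dx": 0, "dy": 0, "dz": -0.0002, "rx": 0, "ry": 0, "rz": -10.5},
    {"dx": 0, "dy": 0, "dz": -0.0004, "rx": 0, "ry": 0, "rz": -21},
    {"dx": 0, "dy": 0, "dz": -0.0006, "rx": 0, "ry": 0, "rz": -31.5},
    {"dx": 0, "dy": 0, "dz": -0.0008, "rx": 0, "ry": 0, "rz": -42},
    {"dx": 0, "dy": 0, "dz": -0.001, "rx": 0, "ry": 0, "rz": -52.5},
  ],
)

```text
time: 15.12
position: [0.6163, -0.271, 0.076]
tool_rot: [0.693, 0.721, 0.0, 0.001]
ft_force: [0.0, 0.6, 0.6]
grip_width: 0.0649
```

>>> step_arm(
  targets=[
    {"dx": 0, "dy": 0, "dz": -0.0002, "rx": 0, "ry": 0, "rz": -10.5},
    {"dx": 0, "dy": 0, "dz": -0.0004, "rx": 0, "ry": 0, "rz": -21},
    {"dx": 0, "dy": 0, "dz": -0.0006, "rx": 0, "ry": 0, "rz": -31.5},
    {"dx": 0, "dy": 0, "dz": -0.0008, "rx": 0, "ry": 0, "rz": -42},
    {"dx": 0, "dy": 0, "dz": -0.001, "rx": 0, "ry": 0, "rz": -52.5},
  ],
)

```text
time: 15.75
position: [0.6164, -0.2709, 0.077]
tool_rot: [0.3, 0.954, -0.0, 0.001]
ft_force: [0.5, -0.0, -0.5]
grip_width: 0.0649
```

>>> step_arm(
  targets=[
    {"dx": 0, "dy": 0, "dz": -0.0002, "rx": 0, "ry": 0, "rz": -10.5},
    {"dx": 0, "dy": 0, "dz": -0.0004, "rx": 0, "ry": 0, "rz": -21},
    {"dx": 0, "dy": 0, "dz": -0.0006, "rx": 0, "ry": 0, "rz": -31.5},
    {"dx": 0, "dy": 0, "dz": -0.0008, "rx": 0, "ry": 0, "rz": -42},
    {"dx": 0, "dy": 0, "dz": -0.001, "rx": 0, "ry": 0, "rz": -52.5},
  ],
)

```text
time: 16.38
position: [0.6163, -0.2705, 0.078]
tool_rot: [-0.156, 0.988, -0.0, 0.001]
ft_force: [0.4, 1.2, 0.6]
grip_width: 0.0649
```

```bash
python3 plan.py .6158,-.2708,.07,120; python3 look.py
```

```text
now [ 0.6163 -0.2705  0.078 ] yaw 108.0 q6 -2.46 t 16.38 F [0.4 1.2 0.6] w 0.0649
cooler frame [ 0.2036 -0.5366]
d [ 0.6 -0.1  8. ] mm  r [ -0.1   0.1 -12. ] q6~ -2.67
white
(107, 271) 50.8 4673.5 [0.4846 0.2945 0.062 ] top z 0.08363499758047793
(299, 166) 10.1 246.0 [ 0.7157 -0.1463  0.062 ] top z 0.0061216385087624805
blue
(104, 238) 15.6 159.5 cap [0.5576 0.2884 0.092 ] handle [[0.5559695178142452, 0.31303327812324655, 0.119], [0.5691884315003021, 0.31155307026670565, 0.119], [0.5598993508241937, 0.24245610514255128, 0.119], [0.5467912542740737, 0.24399484182714215, 0.119]]
(435, 229) 27.8 1096.5 cap [ 0.5637 -0.4456  0.092 ] handle [[0.5770332774197218, -0.3725655095253376, 0.119], [0.6172124715670406, -0.4690115525058343, 0.119], [0.5472242706223208, -0.49846288749211876, 0.119], [0.5082883132911024, -0.40174852808883027, 0.119]]
mat
[ 0.6047 -0.0637  0.004 ] [[0.6529403062816785, 0.014302478840489158], [0.6826509293190537, -0.11258896338848634], [0.5559548609135327, -0.14103825910254592], [0.5271570858915735, -0.015506718299048157]]
```

>>> step_arm(
  targets=[
    {"dx": 0, "dy": 0, "dz": 0, "rx": 0, "ry": 0, "rz": 0},
    {"dx": 0, "dy": 0, "dz": 0, "rx": 0, "ry": 0, "rz": 0},
    {"dx": 0, "dy": 0, "dz": 0, "rx": 0, "ry": 0, "rz": 10.5},
    {"dx": 0, "dy": 0, "dz": 0, "rx": 0, "ry": 0, "rz": 21},
    {"dx": 0, "dy": 0, "dz": 0, "rx": 0, "ry": 0, "rz": 31.5},
  ],
  gripper=1,
)

```text
time: 17.05
position: [0.6163, -0.2708, 0.078]
tool_rot: [0.119, 0.993, -0.0, 0.001]
ft_force: [-0.2, -0.6, 0.3]
grip_width: 0.0866
```

>>> step_arm(
  targets=[
    {"dx": 0, "dy": 0, "dz": 0, "rx": 0, "ry": 0, "rz": 10.5},
    {"dx": 0, "dy": 0, "dz": 0, "rx": 0, "ry": 0, "rz": 21},
    {"dx": 0, "dy": 0, "dz": 0, "rx": 0, "ry": 0, "rz": 31.5},
    {"dx": 0, "dy": 0, "dz": 0, "rx": 0, "ry": 0, "rz": 42},
    {"dx": 0, "dy": 0, "dz": 0, "rx": 0, "ry": 0, "rz": 52.5},
  ],
)

```text
time: 17.68
position: [0.6163, -0.2708, 0.078]
tool_rot: [0.549, 0.836, 0.0, 0.001]
ft_force: [-0.5, -0.5, -0.8]
grip_width: 0.0872
```

>>> step_arm(
  targets=[
    {"dx": 0, "dy": 0, "dz": 0, "rx": 0, "ry": 0, "rz": 10.5},
    {"dx": 0, "dy": 0, "dz": 0, "rx": 0, "ry": 0, "rz": 21},
    {"dx": 0, "dy": 0, "dz": 0, "rx": 0, "ry": 0, "rz": 31.5},
    {"dx": 0, "dy": 0, "dz": 0, "rx": 0, "ry": 0, "rz": 42},
    {"dx": 0, "dy": 0, "dz": 0, "rx": 0, "ry": 0, "rz": 52.5},
  ],
)

```text
time: 18.3
position: [0.6163, -0.2708, 0.0779]
tool_rot: [0.864, 0.503, 0.001, 0.001]
ft_force: [-0.3, 0.0, -0.5]
grip_width: 0.0868
```

>>> step_arm(
  targets=[
    {"dx": 0, "dy": 0, "dz": 0, "rx": 0, "ry": 0, "rz": 10.5},
    {"dx": 0, "dy": 0, "dz": 0, "rx": 0, "ry": 0, "rz": 21},
    {"dx": 0, "dy": 0, "dz": 0, "rx": 0, "ry": 0, "rz": 31.5},
    {"dx": 0, "dy": 0, "dz": 0, "rx": 0, "ry": 0, "rz": 42},
    {"dx": 0, "dy": 0, "dz": 0, "rx": 0, "ry": 0, "rz": 52.5},
  ],
)

```text
time: 18.92
position: [0.6163, -0.2709, 0.0779]
tool_rot: [0.998, 0.065, 0.001, 0.001]
ft_force: [0.9, 0.6, 0.3]
grip_width: 0.0868
```

>>> step_arm(
  targets=[
    {"dx": 0, "dy": 0, "dz": 0, "rx": 0, "ry": 0, "rz": 10},
    {"dx": 0, "dy": 0, "dz": 0, "rx": 0, "ry": 0, "rz": 20},
    {"dx": 0, "dy": 0, "dz": 0, "rx": 0, "ry": 0, "rz": 30},
    {"dx": 0, "dy": 0, "dz": 0, "rx": 0, "ry": 0, "rz": 34},
    {"dx": 0, "dy": 0, "dz": 0, "rx": 0, "ry": 0, "rz": 34},
  ],
)

```text
time: 19.55
position: [0.6163, -0.2709, 0.0779]
tool_rot: [0.973, -0.229, 0.001, 0.0]
ft_force: [-0.6, -0.0, 1.0]
grip_width: 0.0869
```

```bash
python3 plan.py .6161,-.2710,.078,-115
```

```text
now [ 0.6163 -0.2709  0.0779] yaw -116.5 q6 1.45 t 19.55 F [-0.6 -0.   1. ] w 0.0869
cooler frame [ 0.2036 -0.537 ]
d [-0.1  0.2 -0.1] mm  r [ 0.  -0.2 -1.5] q6~ 1.43
```

>>> step_arm(
  targets=[
    {"dx": 0, "dy": 0, "dz": 0, "rx": 0, "ry": 0, "rz": 0},
    {"dx": 0, "dy": 0, "dz": 0, "rx": 0, "ry": 0, "rz": 0},
    {"dx": 0, "dy": 0, "dz": 0, "rx": 0, "ry": 0, "rz": 0},
    {"dx": 0, "dy": 0, "dz": -0.0002, "rx": 0, "ry": 0, "rz": -10},
    {"dx": 0, "dy": 0, "dz": -0.0004, "rx": 0, "ry": 0, "rz": -20},
  ],
  gripper=0,
)

```text
time: 20.18
position: [0.6163, -0.2709, 0.0783]
tool_rot: [0.999, -0.054, 0.001, 0.001]
ft_force: [0.3, -0.0, -0.2]
grip_width: 0.0647
```

>>> step_arm(
  targets=[
    {"dx": 0, "dy": 0, "dz": -0.0002, "rx": 0, "ry": 0, "rz": -10.5},
    {"dx": 0, "dy": 0, "dz": -0.0004, "rx": 0, "ry": 0, "rz": -21},
    {"dx": 0, "dy": 0, "dz": -0.0006, "rx": 0, "ry": 0, "rz": -31.5},
    {"dx": 0, "dy": 0, "dz": -0.0008, "rx": 0, "ry": 0, "rz": -42},
    {"dx": 0, "dy": 0, "dz": -0.001, "rx": 0, "ry": 0, "rz": -52.5},
  ],
)

```text
time: 20.8
position: [0.6165, -0.2708, 0.0794]
tool_rot: [0.918, 0.396, 0.001, 0.001]
ft_force: [0.7, 0.5, 0.2]
grip_width: 0.0651
```

>>> step_arm(
  targets=[
    {"dx": 0, "dy": 0, "dz": -0.0002, "rx": 0, "ry": 0, "rz": -10.5},
    {"dx": 0, "dy": 0, "dz": -0.0004, "rx": 0, "ry": 0, "rz": -21},
    {"dx": 0, "dy": 0, "dz": -0.0006, "rx": 0, "ry": 0, "rz": -31.5},
    {"dx": 0, "dy": 0, "dz": -0.0008, "rx": 0, "ry": 0, "rz": -42},
    {"dx": 0, "dy": 0, "dz": -0.001, "rx": 0, "ry": 0, "rz": -52.5},
  ],
)

```text
time: 21.42
position: [0.6164, -0.2704, 0.0803]
tool_rot: [0.646, 0.763, 0.001, 0.001]
ft_force: [0.0, 0.7, 0.6]
grip_width: 0.0648
```

>>> step_arm(
  targets=[
    {"dx": 0, "dy": 0, "dz": -0.0002, "rx": 0, "ry": 0, "rz": -10.5},
    {"dx": 0, "dy": 0, "dz": -0.0004, "rx": 0, "ry": 0, "rz": -21},
    {"dx": 0, "dy": 0, "dz": -0.0006, "rx": 0, "ry": 0, "rz": -31.5},
    {"dx": 0, "dy": 0, "dz": -0.0008, "rx": 0, "ry": 0, "rz": -42},
    {"dx": 0, "dy": 0, "dz": -0.001, "rx": 0, "ry": 0, "rz": -52.5},
  ],
)

```text
time: 22.05
position: [0.6162, -0.2701, 0.0814]
tool_rot: [0.239, 0.971, 0.0, 0.001]
ft_force: [-0.2, 0.3, 0.3]
grip_width: 0.0652
```

>>> step_arm(
  targets=[
    {"dx": 0, "dy": 0, "dz": -0.0002, "rx": 0, "ry": 0, "rz": -10},
    {"dx": 0, "dy": 0, "dz": -0.0004, "rx": 0, "ry": 0, "rz": -20},
    {"dx": 0, "dy": 0, "dz": -0.0006, "rx": 0, "ry": 0, "rz": -30},
    {"dx": 0, "dy": 0, "dz": -0.0008, "rx": 0, "ry": 0, "rz": -40},
    {"dx": 0, "dy": 0, "dz": -0.001, "rx": 0, "ry": 0, "rz": -42},
  ],
)

```text
time: 22.68
position: [0.616, -0.27, 0.0823]
tool_rot: [-0.125, 0.992, 0.0, 0.001]
ft_force: [-0.3, -1.1, 0.7]
grip_width: 0.0651
```

```bash
python3 plan.py .6161,-.2710,.078,-115
```

```text
now [ 0.616  -0.27    0.0823] yaw 104.4 q6 -2.40 t 22.68 F [-0.3 -1.1  0.7] w 0.0651
cooler frame [ 0.2032 -0.5361]
d [ 0.2 -1.   4.3] mm  r [-1.000e-01  0.000e+00 -1.406e+02] q6~ 1.43
```

About 1.94 turns. Lift gently first, watching force.

>>> step_arm(
  targets=[
    {"dx": 0, "dy": 0, "dz": -0.003, "rx": 0, "ry": 0, "rz": 0},
    {"dx": 0, "dy": 0, "dz": -0.006, "rx": 0, "ry": 0, "rz": 0},
    {"dx": 0, "dy": 0, "dz": -0.009, "rx": 0, "ry": 0, "rz": 0},
    {"dx": 0, "dy": 0, "dz": -0.012, "rx": 0, "ry": 0, "rz": 0},
    {"dx": 0, "dy": 0, "dz": -0.015, "rx": 0, "ry": 0, "rz": 0},
  ],
)

```text
time: 23.3
position: [0.6161, -0.27, 0.0976]
tool_rot: [-0.125, 0.992, 0.0, 0.001]
ft_force: [0.4, -0.9, -0.5]
grip_width: 0.0651
```

```bash
python3 plan.py .6047,-.0637,.18,104; python3 -c "
from h import *
for n in ['wrist','scene']: cv2.imwrite(f'pics/e_{n}.png',viewer.camera(n)['img'])"
```

```text
now [ 0.6161 -0.27    0.0976] yaw 104.3 q6 -2.40 t 23.3 F [ 0.4 -0.9 -0.5] w 0.0651
cooler frame [ 0.2033 -0.5362]
d [-40.3 202.7 -82.3] mm  r [-0.   0.1  0.3] q6~ -2.1
```

View pics/e_wrist.png

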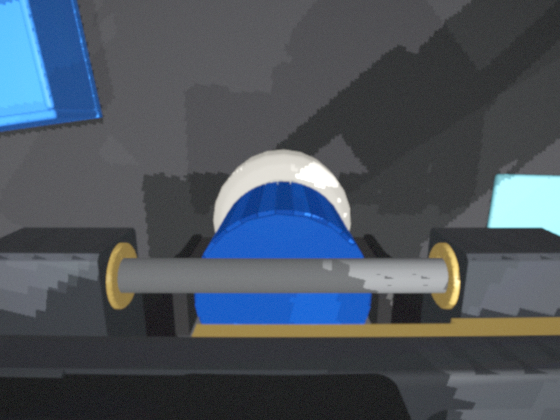

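Cap is free. Lift on, then over the mat.

>>> step_arm(
  targets=[
    {"dx": 0, "dy": 0, "dz": -0.02, "rx": 0, "ry": 0, "rz": 0},
    {"dx": 0, "dy": 0, "dz": -0.04, "rx": 0, "ry": 0, "rz": 0},
    {"dx": 0, "dy": 0, "dz": -0.06, "rx": 0, "ry": 0, "rz": 0},
    {"dx": 0, "dy": 0, "dz": -0.075, "rx": 0, "ry": 0, "rz": 0},
    {"dx": -0.005, "dy": 0.025, "dz": -0.075, "rx": 0, "ry": 0, "rz": 3},
  ],
)

```text
time: 24.02
position: [0.6163, -0.247, 0.1759]
tool_rot: [-0.097, 0.995, -0.002, 0.004]
ft_force: [0.1, 0.6, -0.9]
grip_width: 0.0648
```

```bash
python3 plan.py .6047,-.0637,.15,90
```

```text
now [ 0.6163 -0.247   0.1759] yaw 101.1 q6 -2.32 t 24.02 F [ 0.1  0.6 -0.9] w 0.0648
cooler frame [ 0.2004 -0.5133]
d [-23.9 182.3  25.1] mm  r [-0.3  0.4 11.1] q6~ -1.86
```

>>> step_arm(
  targets=[
    {"dx": -0.006, "dy": 0.05, "dz": 0, "rx": -0.2, "ry": 0.3, "rz": 4},
    {"dx": -0.012, "dy": 0.1, "dz": 0, "rx": -0.3, "ry": 0.4, "rz": 8},
    {"dx": -0.019, "dy": 0.15, "dz": 0.01, "rx": -0.3, "ry": 0.4, "rz": 11},
    {"dx": -0.024, "dy": 0.182, "dz": 0.025, "rx": -0.3, "ry": 0.4, "rz": 11},
    {"dx": -0.024, "dy": 0.182, "dz": 0.025, "rx": -0.3, "ry": 0.4, "rz": 11},
  ],
)

```text
time: 24.65
position: [0.6037, -0.0611, 0.1499]
tool_rot: [-0.003, 1.0, 0.001, -0.001]
ft_force: [-0.5, -0.1, -0.6]
grip_width: 0.0646
```

```bash
python3 plan.py .6047,-.0637,.043,90; python3 -c "
from h import *
c=viewer.camera('scene'); cv2.imwrite('pics/f.png',c['img']); P=cloud(c); H=hsv(c)
m=(H[...,1]>150)&(H[...,0]>105)&(H[...,0]<125)&(P[...,1]>-.15)&(P[...,1]<.02); q=P[m]; print(len(q),np.percentile(q,2,axis=0),np.percentile(q,98,axis=0))"
```

```text
now [ 0.6037 -0.0611  0.1499] yaw 90.4 q6 -1.86 t 24.65 F [-0.5 -0.1 -0.6] w 0.0646
cooler frame [ 0.1634 -0.3307]
d [ -1.2  -2.8 106.9] mm  r [ 0.1 -0.1  0.4] q6~ -1.86
702 [ 0.57881247 -0.09072975  0.11197337] [ 0.63772346 -0.03039822  0.17433735]
```

View pics/f.png

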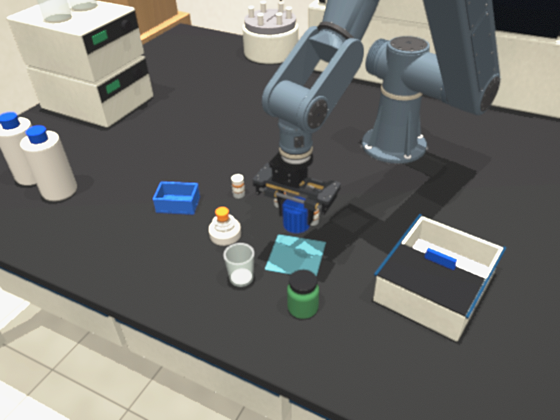

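The cap hangs at (295,215) above the mat and the orange vial shows in the jar at (222,215). Lower it.

>>> step_arm(
  targets=[
    {"dx": -0.001, "dy": -0.003, "dz": 0.035, "rx": 0, "ry": 0, "rz": 0},
    {"dx": -0.001, "dy": -0.003, "dz": 0.07, "rx": 0, "ry": 0, "rz": 0},
    {"dx": -0.001, "dy": -0.003, "dz": 0.095, "rx": 0, "ry": 0, "rz": 0},
    {"dx": -0.001, "dy": -0.003, "dz": 0.103, "rx": 0, "ry": 0, "rz": 0},
    {"dx": -0.001, "dy": -0.003, "dz": 0.106, "rx": 0, "ry": 0, "rz": 0},
  ],
)

```text
time: 25.32
position: [0.6067, -0.0672, 0.0451]
tool_rot: [-0.002, 1.0, -0.0, 0.001]
ft_force: [0.3, -0.1, -1.2]
grip_width: 0.0648
```

>>> step_arm(
  targets=[
    {"dx": 0, "dy": 0, "dz": 0.001, "rx": 0, "ry": 0, "rz": 0},
    {"dx": 0, "dy": 0, "dz": 0.002, "rx": 0, "ry": 0, "rz": 0},
    {"dx": 0, "dy": 0, "dz": 0.003, "rx": 0, "ry": 0, "rz": 0},
    {"dx": 0, "dy": 0, "dz": 0.003, "rx": 0, "ry": 0, "rz": 0},
    {"dx": 0, "dy": 0, "dz": 0.003, "rx": 0, "ry": 0, "rz": 0},
  ],
)

```text
time: 25.95
position: [0.6067, -0.0671, 0.0422]
tool_rot: [-0.002, 1.0, -0.0, 0.001]
ft_force: [0.3, 0.7, -0.7]
grip_width: 0.0647
```

>>> step_arm(
  targets=[
    {"dx": 0, "dy": 0, "dz": 0.001, "rx": 0, "ry": 0, "rz": 0},
    {"dx": 0, "dy": 0, "dz": 0.002, "rx": 0, "ry": 0, "rz": 0},
    {"dx": 0, "dy": 0, "dz": 0.0025, "rx": 0, "ry": 0, "rz": 0},
    {"dx": 0, "dy": 0, "dz": 0.0025, "rx": 0, "ry": 0, "rz": 0},
    {"dx": 0, "dy": 0, "dz": 0.0025, "rx": 0, "ry": 0, "rz": 0},
  ],
)

```text
time: 26.58
position: [0.607, -0.0671, 0.0419]
tool_rot: [-0.002, 1.0, -0.0, 0.001]
ft_force: [-2.4, 1.0, 12.6]
grip_width: 0.0645
```

>>> step_arm(
  targets=[
    {"dx": 0, "dy": 0, "dz": 0, "rx": 0, "ry": 0, "rz": 0},
    {"dx": 0, "dy": 0, "dz": 0, "rx": 0, "ry": 0, "rz": 0},
    {"dx": 0, "dy": 0, "dz": 0, "rx": 0, "ry": 0, "rz": 0},
    {"dx": 0, "dy": 0, "dz": -0.04, "rx": 0, "ry": 0, "rz": 0},
    {"dx": 0, "dy": 0, "dz": -0.1, "rx": 0, "ry": 0, "rz": 0},
  ],
  gripper=1,
)

```text
time: 27.2
position: [0.6051, -0.0667, 0.1404]
tool_rot: [-0.002, 1.0, 0.0, -0.002]
ft_force: [0.2, -0.7, 0.2]
grip_width: 0.0867
```

```bash
python3 plan.py
python3 - <<'E'
from h import *
c=viewer.camera('top'); cv2.imwrite('pics/g_top.png',c['img']); P=cloud(c)
H=hsv(c); m=(H[...,1]>150)&(H[...,0]>2)&(H[...,0]<20)&(H[...,2]>150)
for k in blobs(m,20):
    (x,y),r=cv2.minEnclosingCircle(k); print("orange",x,y,r,onplane(c,[[x,y]],.086))
    M=cv2.moments(k); print(onplane(c,[[M['m10']/M['m00'],M['m01']/M['m00']]],.086))
c=viewer.camera('scene'); cv2.imwrite('pics/g.png',c['img'])
E
```

```text
now [ 0.6051 -0.0667  0.1404] yaw 90.2 q6 -1.87 t 27.2 F [ 0.2 -0.7  0.2] w 0.0867
cooler frame [ 0.1655 -0.336 ]
```

View pics/g_top.png

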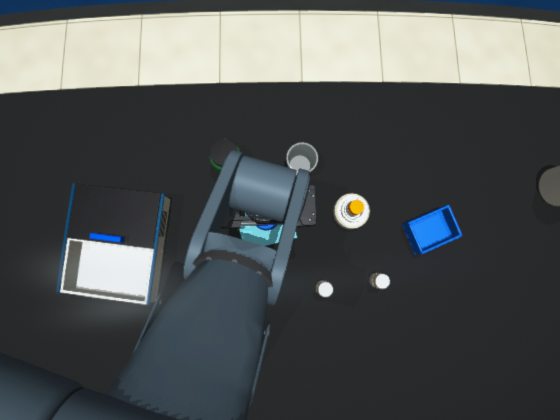

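View pics/g.png

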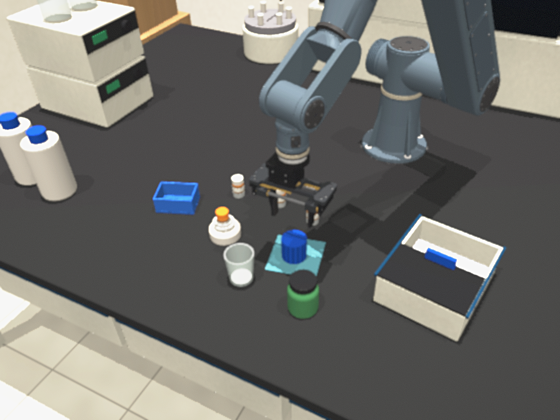

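Cap stands on the mat (scene 294,246); the orange lid is at top-view (356,208).

```bash
python3 - <<'E'
from h import *
c=viewer.camera('top'); H=hsv(c); print(H[208,356])
m=(H[...,1]>130)&(H[...,0]>2)&(H[...,0]<28)&(H[...,2]>150)
for k in blobs(m,20):
    (x,y),r=cv2.minEnclosingCircle(k); print("orange",x,y,r,onplane(c,[[x,y]],.086))
E
python3 plan.py .6155,-.271,.16,90 .6155,-.271,.078,90
```

```text
[ 23 255 243]
orange 356.129638671875 206.75926208496094 7.343573093414307 [[ 0.61739674 -0.26938634  0.086     ]]
now [ 0.6091 -0.0677  0.1452] yaw 90.2 q6 -1.87 t 27.35 F [-0.4 -0.7 -0.9] w 0.087
cooler frame [ 0.1696 -0.3365]
d [  -5.6 -203.4  -14.1] mm  r [-0.2  0.6  0.2] q6~ -2.15
d [  -4.8 -203.1   67.9] mm  r [-0.2  0.6  0.2] q6~ -2.15
```

>>> step_arm(
  targets=[
    {"dx": -0.002, "dy": -0.05, "dz": -0.012, "rx": 0, "ry": 0.3, "rz": 0},
    {"dx": -0.004, "dy": -0.1, "dz": -0.014, "rx": 0, "ry": 0.5, "rz": 0},
    {"dx": -0.006, "dy": -0.15, "dz": -0.014, "rx": 0, "ry": 0.5, "rz": 0},
    {"dx": -0.007, "dy": -0.2, "dz": -0.01, "rx": 0, "ry": 0.5, "rz": 0},
    {"dx": -0.007, "dy": -0.202, "dz": 0.015, "rx": 0, "ry": 0.5, "rz": 0},
  ],
)

```text
time: 27.98
position: [0.6178, -0.2748, 0.1305]
tool_rot: [0.0, 1.0, -0.003, 0.002]
ft_force: [-0.6, 1.3, -0.4]
grip_width: 0.0872
```

```bash
python3 plan.py .617,-.2698,.078,90; python3 -c "
from h import *
for n in ['wrist']: cv2.imwrite(f'pics/i_{n}.png',viewer.camera(n)['img'])"
```

```text
now [ 0.6178 -0.2748  0.1305] yaw 90.0 q6 -2.15 t 27.98 F [-0.6  1.3 -0.4] w 0.0872
cooler frame [ 0.2056 -0.5406]
d [ 1.1  5.3 52.5] mm  r [-0.4  0.3 -0. ] q6~ -2.15
```

View pics/i_wrist.png

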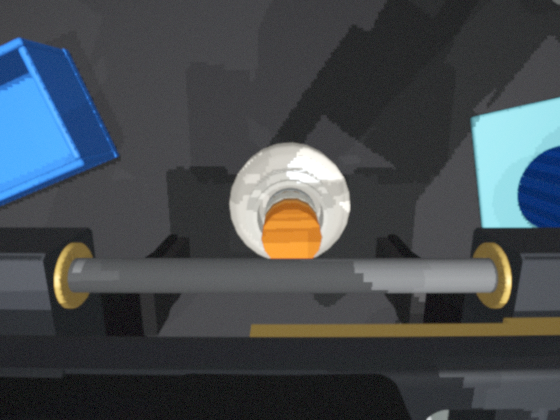

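The orange lid (291,230) sits slightly right of the jaw centre, matching the 5 mm y correction.

>>> step_arm(
  targets=[
    {"dx": 0.001, "dy": 0.005, "dz": 0.015, "rx": -0.3, "ry": 0.3, "rz": 0},
    {"dx": 0.001, "dy": 0.005, "dz": 0.03, "rx": -0.3, "ry": 0.3, "rz": 0},
    {"dx": 0.001, "dy": 0.005, "dz": 0.045, "rx": -0.3, "ry": 0.3, "rz": 0},
    {"dx": 0.001, "dy": 0.005, "dz": 0.052, "rx": -0.3, "ry": 0.3, "rz": 0},
    {"dx": 0.001, "dy": 0.005, "dz": 0.053, "rx": -0.3, "ry": 0.3, "rz": 0},
  ],
)

```text
time: 28.65
position: [0.6135, -0.2659, 0.0721]
tool_rot: [-0.001, 1.0, 0.003, -0.005]
ft_force: [0.2, 0.4, 1.1]
grip_width: 0.0869
```

```bash
python3 plan.py .617,-.2698,.077,90
```

```text
now [ 0.6135 -0.2659  0.0721] yaw 90.1 q6 -2.15 t 28.65 F [0.2 0.4 1.1] w 0.0869
cooler frame [ 0.2002 -0.5324]
d [-3.5 -3.9 -5. ] mm  r [ 0.3 -0.6  0.1] q6~ -2.15
```

>>> step_arm(
  targets=[
    {"dx": -0.0035, "dy": -0.004, "dz": -0.005, "rx": 0.3, "ry": -0.6, "rz": 0},
    {"dx": -0.0035, "dy": -0.004, "dz": -0.005, "rx": 0.3, "ry": -0.6, "rz": 0},
    {"dx": -0.0035, "dy": -0.004, "dz": -0.005, "rx": 0.3, "ry": -0.6, "rz": 0},
    {"dx": -0.0035, "dy": -0.004, "dz": -0.005, "rx": 0.3, "ry": -0.6, "rz": 0},
    {"dx": -0.0035, "dy": -0.004, "dz": -0.005, "rx": 0.3, "ry": -0.6, "rz": 0},
  ],
)

```text
time: 29.28
position: [0.617, -0.2699, 0.077]
tool_rot: [-0.0, 1.0, 0.0, 0.0]
ft_force: [0.2, 0.1, 0.1]
grip_width: 0.0869
```

>>> step_arm(
  targets=[
    {"dx": 0, "dy": 0, "dz": 0, "rx": 0, "ry": 0, "rz": 0},
    {"dx": 0, "dy": 0, "dz": 0, "rx": 0, "ry": 0, "rz": 0},
    {"dx": 0, "dy": 0, "dz": 0, "rx": 0, "ry": 0, "rz": 0},
    {"dx": 0, "dy": 0, "dz": 0, "rx": 0, "ry": 0, "rz": 0},
    {"dx": 0, "dy": 0, "dz": 0, "rx": 0, "ry": 0, "rz": 0},
  ],
  gripper=0,
  force=25,
)

```text
time: 29.9
position: [0.617, -0.2699, 0.077]
tool_rot: [-0.0, 1.0, 0.0, 0.0]
ft_force: [0.6, -0.5, -0.2]
grip_width: 0.0446
```

```bash
python3 plan.py
```

```text
now [ 0.617  -0.2699  0.077 ] yaw 90.1 q6 -2.15 t 29.9 F [ 0.6 -0.5 -0.2] w 0.0446
cooler frame [ 0.2041 -0.5359]
```

>>> step_arm(
  targets=[
    {"dx": 0, "dy": 0, "dz": 0, "rx": 0, "ry": 0, "rz": 0},
    {"dx": 0, "dy": 0, "dz": 0, "rx": 0, "ry": 0, "rz": 0},
    {"dx": 0, "dy": 0, "dz": 0, "rx": 0, "ry": 0, "rz": 0},
    {"dx": 0, "dy": 0, "dz": -0.01, "rx": 0, "ry": 0, "rz": 0},
    {"dx": 0, "dy": 0, "dz": -0.02, "rx": 0, "ry": 0, "rz": 0},
  ],
)

```text
time: 30.52
position: [0.617, -0.2699, 0.0976]
tool_rot: [-0.001, 1.0, 0.0, 0.0]
ft_force: [-0.7, 1.0, -0.6]
grip_width: 0.0335
```

>>> step_arm(
  targets=[
    {"dx": 0, "dy": 0, "dz": -0.02, "rx": 0, "ry": 0, "rz": 0},
    {"dx": 0, "dy": 0, "dz": -0.04, "rx": 0, "ry": 0, "rz": 0},
    {"dx": 0, "dy": 0, "dz": -0.06, "rx": 0, "ry": 0, "rz": 0},
    {"dx": 0, "dy": 0, "dz": -0.08, "rx": 0, "ry": 0, "rz": 0},
    {"dx": 0, "dy": 0, "dz": -0.09, "rx": 0, "ry": 0, "rz": 0},
  ],
)

```text
time: 31.15
position: [0.6178, -0.2704, 0.1905]
tool_rot: [-0.001, 1.0, -0.001, 0.002]
ft_force: [0.3, -0.3, -1.2]
grip_width: 0.0335
```

```bash
python3 plan.py w:-.024,-.04,.17,82.4; python3 look.py; python3 -c "
from h import *
for n in ['wrist','scene']: cv2.imwrite(f'pics/j_{n}.png',viewer.camera(n)['img'])"
```

```text
now [ 0.6178 -0.2704  0.1905] yaw 90.1 q6 -2.15 t 31.15 F [ 0.3 -0.3 -1.2] w 0.0335
cooler frame [ 0.205  -0.5363]
d [160.8 522.5  19.1] mm  r [-0.1  0.2  7.7] q6~ -1.15
white
(273, 278) 6.9 125.0 [ 0.4647 -0.0819  0.062 ] top z 0.0612533877526967
(107, 271) 50.8 4674.5 [0.4846 0.2945 0.062 ] top z 0.08350929746344368
(299, 166) 10.1 245.0 [ 0.7157 -0.1463  0.062 ] top z 0.006167586665480781
blue
(104, 238) 15.6 159.5 cap [0.5576 0.2884 0.092 ] handle [[0.5559695178142452, 0.31303327812324655, 0.119], [0.5691884315003021, 0.31155307026670565, 0.119], [0.5598993508241937, 0.24245610514255128, 0.119], [0.5467912542740737, 0.24399484182714215, 0.119]]
(454, 232) 9.2 44.5 cap [ 0.5549 -0.4887  0.092 ] handle [[0.5359256238217932, -0.4658309352376511, 0.119], [0.5727693811432504, -0.48371497661499235, 0.119], [0.5649354669244683, -0.5028884750304867, 0.119], [0.5280623562461019, -0.4848486948362241, 0.119]]
(417, 226) 9.8 113.5 cap [ 0.5713 -0.4041  0.092 ] handle [[0.5788719794552862, -0.3731078095213635, 0.119], [0.590743943623067, -0.4037158155790848, 0.119], [0.5611398952093789, -0.4151769075657784, 0.119], [0.5494262068016942, -0.3845576884250168, 0.119]]
(266, 214) 14.3 598.0 cap [ 0.6032 -0.0679  0.092 ] handle [[0.6298645722808237, -0.0399038779591277, 0.119], [0.6288382815359267, -0.09734954826579559, 0.119], [0.5712610772264655, -0.09616674093753429, 0.119], [0.5723264627040661, -0.03908906751206847, 0.119]]
mat
[ 0.6046 -0.0634  0.004 ] [[0.6528080634716679, 0.014869942706463288], [0.6826508919792156, -0.11258896256991446], [0.5559548244881677, -0.14103825822277855], [0.5270277537549799, -0.014945580297378067]]
```

View pics/j_wrist.png

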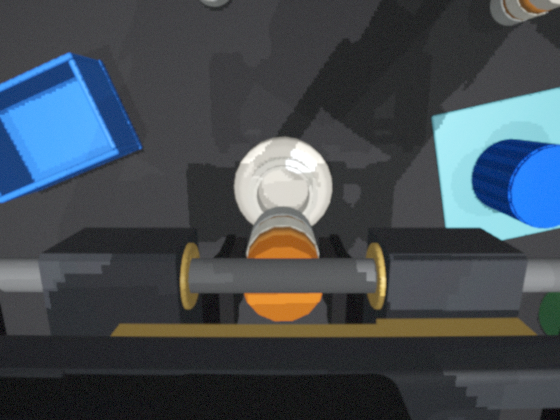

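View pics/j_scene.png

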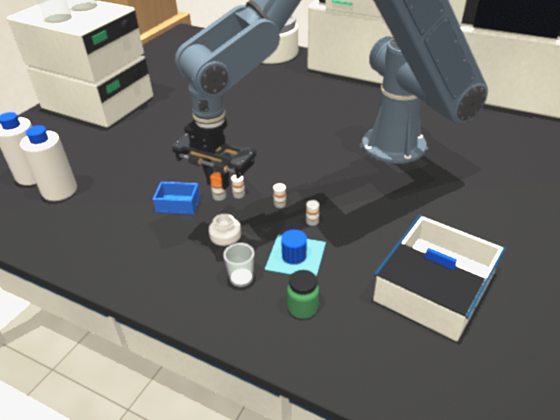

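Vial held (orange lid at 283,275 in the wrist view), jar empty, cap on the mat. Carry to the well.

>>> step_arm(
  targets=[
    {"dx": 0.016, "dy": 0.052, "dz": 0, "rx": 0, "ry": 0, "rz": 1},
    {"dx": 0.032, "dy": 0.104, "dz": 0, "rx": 0, "ry": 0, "rz": 2},
    {"dx": 0.048, "dy": 0.156, "dz": 0, "rx": 0, "ry": 0, "rz": 3},
    {"dx": 0.064, "dy": 0.208, "dz": 0, "rx": 0, "ry": 0, "rz": 4},
    {"dx": 0.08, "dy": 0.26, "dz": 0, "rx": 0, "ry": 0, "rz": 5},
  ],
)

```text
time: 31.92
position: [0.5357, -0.0085, 0.1877]
tool_rot: [0.044, 0.999, 0.0, 0.0]
ft_force: [0.7, -0.3, -1.3]
grip_width: 0.0332
```

```bash
python3 plan.py w:-.024,-.04,.19,82.4
```

```text
now [ 0.5357 -0.0085  0.1877] yaw 85.0 q6 -1.71 t 31.93 F [ 0.7 -0.3 -1.3] w 0.0332
cooler frame [ 0.089  -0.2876]
d [101.7 252.5  -2.2] mm  r [0.  0.  2.6] q6~ -1.15
```

>>> step_arm(
  targets=[
    {"dx": 0.022, "dy": 0.056, "dz": -0.002, "rx": 0, "ry": 0, "rz": 1},
    {"dx": 0.045, "dy": 0.112, "dz": -0.002, "rx": 0, "ry": 0, "rz": 2},
    {"dx": 0.068, "dy": 0.168, "dz": -0.002, "rx": 0, "ry": 0, "rz": 2.6},
    {"dx": 0.09, "dy": 0.222, "dz": -0.002, "rx": 0, "ry": 0, "rz": 2.6},
    {"dx": 0.1017, "dy": 0.2525, "dz": -0.002, "rx": 0, "ry": 0, "rz": 2.6},
  ],
)

```text
time: 32.55
position: [0.4544, 0.2541, 0.1891]
tool_rot: [0.065, 0.998, 0.0, -0.001]
ft_force: [0.6, -0.6, -1.3]
grip_width: 0.0335
```

```bash
python3 plan.py w:-.024,-.04,.125,82.4 w:-.024,-.04,.071,82.4; python3 -c "
from h import *
for n in ['wrist','scene']: cv2.imwrite(f'pics/k_{n}.png',viewer.camera(n)['img'])"
```

```text
now [0.4544 0.2541 0.1891] yaw 82.5 q6 -1.15 t 32.55 F [ 0.6 -0.6 -1.3] w 0.0335
cooler frame [-0.0263 -0.038 ]
d [-2.4 -2.  64.1] mm  r [-0.  -0.1  0.1] q6~ -1.15
d [ -2.5  -2.  118.1] mm  r [-0.  -0.1  0.1] q6~ -1.15
```

View pics/k_wrist.png

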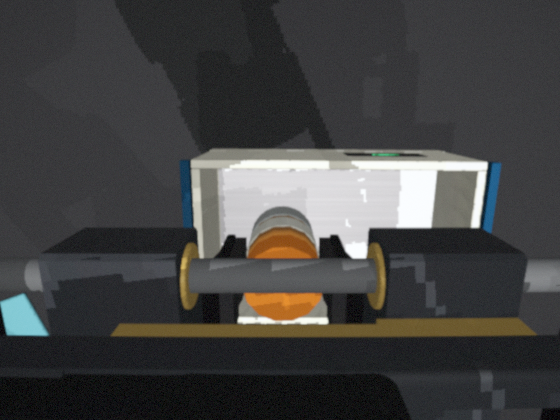

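View pics/k_scene.png

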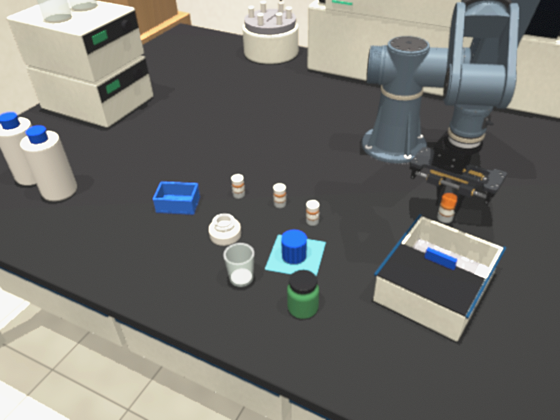

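The vial hangs above the well (wrist view: well spans columns 195–485, rows 160–320). Descend.

>>> step_arm(
  targets=[
    {"dx": -0.002, "dy": -0.002, "dz": 0.015, "rx": 0, "ry": 0, "rz": 0},
    {"dx": -0.0025, "dy": -0.002, "dz": 0.03, "rx": 0, "ry": 0, "rz": 0},
    {"dx": -0.0025, "dy": -0.002, "dz": 0.045, "rx": 0, "ry": 0, "rz": 0},
    {"dx": -0.0025, "dy": -0.002, "dz": 0.06, "rx": 0, "ry": 0, "rz": 0},
    {"dx": -0.0025, "dy": -0.002, "dz": 0.064, "rx": 0, "ry": 0, "rz": 0},
  ],
)

```text
time: 33.28
position: [0.4559, 0.2517, 0.1235]
tool_rot: [0.064, 0.998, -0.0, -0.002]
ft_force: [-0.9, -0.3, -0.6]
grip_width: 0.0331
```

```bash
python3 plan.py w:-.024,-.04,.071,82.4
```

```text
now [0.4559 0.2517 0.1235] yaw 82.6 q6 -1.15 t 33.27 F [-0.9 -0.3 -0.6] w 0.0331
cooler frame [-0.0245 -0.0402]
d [-0.7  0.2 52.5] mm  r [-0.  -0.2  0.2] q6~ -1.15
```

>>> step_arm(
  targets=[
    {"dx": 0, "dy": 0, "dz": 0.015, "rx": 0, "ry": -0.2, "rz": 0},
    {"dx": -0.0005, "dy": 0, "dz": 0.028, "rx": 0, "ry": -0.2, "rz": 0},
    {"dx": -0.0005, "dy": 0, "dz": 0.04, "rx": 0, "ry": -0.2, "rz": 0},
    {"dx": -0.0005, "dy": 0, "dz": 0.046, "rx": 0, "ry": -0.2, "rz": 0},
    {"dx": -0.0005, "dy": 0, "dz": 0.049, "rx": 0, "ry": -0.2, "rz": 0},
  ],
)

```text
time: 33.9
position: [0.4562, 0.2517, 0.0742]
tool_rot: [0.064, 0.998, -0.0, -0.0]
ft_force: [0.0, -0.6, -0.5]
grip_width: 0.0327
```

>>> step_arm(
  targets=[
    {"dx": 0, "dy": 0, "dz": 0.002, "rx": 0, "ry": 0, "rz": 0},
    {"dx": 0, "dy": 0, "dz": 0.003, "rx": 0, "ry": 0, "rz": 0},
    {"dx": 0, "dy": 0, "dz": 0.004, "rx": 0, "ry": 0, "rz": 0},
    {"dx": 0, "dy": 0, "dz": 0.005, "rx": 0, "ry": 0, "rz": 0},
    {"dx": 0, "dy": 0, "dz": 0.005, "rx": 0, "ry": 0, "rz": 0},
  ],
)

```text
time: 34.52
position: [0.4562, 0.2516, 0.0692]
tool_rot: [0.064, 0.998, -0.0, -0.001]
ft_force: [0.9, 0.8, -0.5]
grip_width: 0.0334
```

>>> step_arm(
  targets=[
    {"dx": 0, "dy": 0, "dz": 0.001, "rx": 0, "ry": 0, "rz": 0},
    {"dx": 0, "dy": 0, "dz": 0.001, "rx": 0, "ry": 0, "rz": 0},
    {"dx": 0, "dy": 0, "dz": 0.001, "rx": 0, "ry": 0, "rz": 0},
    {"dx": 0, "dy": 0, "dz": -0.02, "rx": 0, "ry": 0, "rz": 0},
    {"dx": 0, "dy": 0, "dz": -0.06, "rx": 0, "ry": 0, "rz": 0},
  ],
  gripper=0.6,
)

```text
time: 35.15
position: [0.4551, 0.2513, 0.1286]
tool_rot: [0.064, 0.998, -0.001, -0.002]
ft_force: [-0.1, 0.9, -0.1]
grip_width: 0.0522
```

>>> step_arm(
  targets=[
    {"dx": 0, "dy": 0, "dz": -0.02, "rx": 0, "ry": 0, "rz": 0},
    {"dx": 0, "dy": -0.03, "dz": -0.04, "rx": 0, "ry": 0, "rz": 0},
    {"dx": 0, "dy": -0.085, "dz": -0.05, "rx": 0, "ry": 0, "rz": 0},
    {"dx": 0, "dy": -0.14, "dz": -0.05, "rx": 0, "ry": 0, "rz": 0},
    {"dx": 0, "dy": -0.195, "dz": -0.05, "rx": 0, "ry": 0, "rz": 0},
  ],
  gripper=1,
)

```text
time: 35.78
position: [0.4302, 0.0565, 0.1795]
tool_rot: [0.064, 0.998, -0.001, -0.002]
ft_force: [0.9, 0.6, 0.6]
grip_width: 0.0856
```

```bash
python3 look.py | grep -A6 white; python3 -c "
from h import *
for n in ['wrist','scene','top']: cv2.imwrite(f'pics/l_{n}.png',viewer.camera(n)['img'])"
```

```text
white
(325, 289) 7.3 146.0 [ 0.4364 -0.1976  0.062 ] top z 0.060959899081709235
(382, 281) 7.1 138.0 [ 0.4512 -0.3283  0.062 ] top z 0.0608822356874921
(273, 278) 7.2 148.0 [ 0.4637 -0.082   0.062 ] top z 0.06132615985424904
(106, 270) 50.8 2982.0 [0.4854 0.2949 0.062 ] top z 0.08235861811353455
(352, 210) 17.4 890.0 [ 0.6119 -0.2637  0.062 ] top z 0.027396600358366448
(299, 166) 10.1 244.0 [ 0.7157 -0.1463  0.062 ] top z 0.006266614697988678
```

View pics/l_top.png

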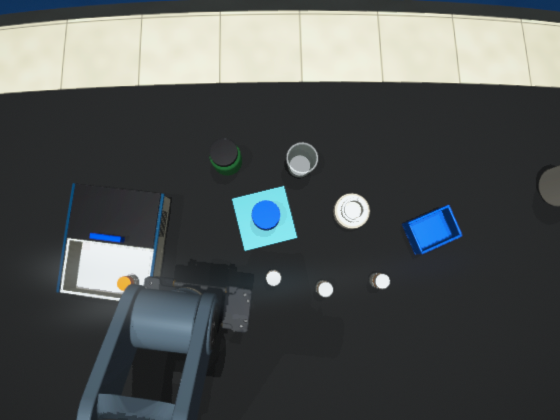

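The orange vial stands in the well at (124,284); three white lids unchanged. Next: nearest vial (0.464,−0.082).

```bash
python3 plan.py .4637,-.082,.12,82.4 .4637,-.082,.052,82.4
```

```text
now [0.4304 0.0572 0.1792] yaw 82.4 q6 -1.56 t 35.98 F [ 0.8  0.1 -0.7] w 0.0868
cooler frame [-0.0241 -0.2364]
d [ -51.6 -133.5   59.3] mm  r [-0.1 -0.3  0. ] q6~ -1.85
d [ -51.9 -133.3  127.3] mm  r [-0.1 -0.3  0. ] q6~ -1.85
```

>>> step_arm(
  targets=[
    {"dx": -0.019, "dy": -0.05, "dz": 0.01, "rx": 0, "ry": -0.3, "rz": 0},
    {"dx": -0.038, "dy": -0.1, "dz": 0.02, "rx": 0, "ry": -0.3, "rz": 0},
    {"dx": -0.052, "dy": -0.1334, "dz": 0.04, "rx": 0, "ry": -0.3, "rz": 0},
    {"dx": -0.052, "dy": -0.1334, "dz": 0.055, "rx": 0, "ry": -0.3, "rz": 0},
    {"dx": -0.052, "dy": -0.1334, "dz": 0.06, "rx": 0, "ry": -0.3, "rz": 0},
  ],
)

```text
time: 36.6
position: [0.464, -0.0807, 0.1183]
tool_rot: [0.065, 0.998, -0.001, -0.001]
ft_force: [0.5, -0.0, 0.5]
grip_width: 0.0872
```

```bash
python3 plan.py .4637,-.082,.052,82.4;python3 -c "
from h import *
for n in ['wrist']: cv2.imwrite(f'pics/m_{n}.png',viewer.camera(n)['img'])"
```

```text
now [ 0.464  -0.0807  0.1183] yaw 82.5 q6 -1.85 t 36.6 F [ 0.5 -0.   0.5] w 0.0872
cooler frame [ 0.0275 -0.3686]
d [ 0.1 -1.3 66.3] mm  r [-0.1 -0.1  0.1] q6~ -1.85
```

View pics/m_wrist.png

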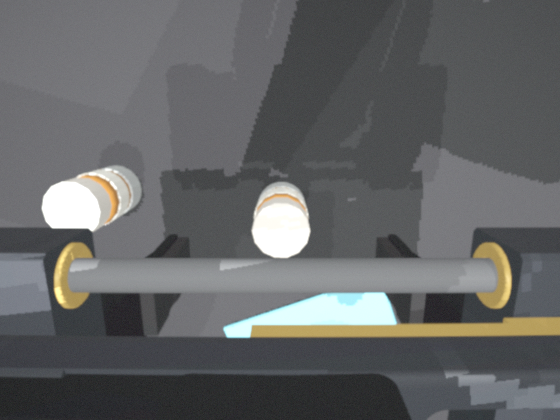

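The vial (281,225) is centred between the jaws.

>>> step_arm(
  targets=[
    {"dx": 0, "dy": -0.0013, "dz": 0.02, "rx": 0, "ry": 0, "rz": 0},
    {"dx": 0, "dy": -0.0013, "dz": 0.038, "rx": 0, "ry": 0, "rz": 0},
    {"dx": 0, "dy": -0.0013, "dz": 0.054, "rx": 0, "ry": 0, "rz": 0},
    {"dx": 0, "dy": -0.0013, "dz": 0.063, "rx": 0, "ry": 0, "rz": 0},
    {"dx": 0, "dy": -0.0013, "dz": 0.065, "rx": 0, "ry": 0, "rz": 0},
  ],
)

```text
time: 37.28
position: [0.4636, -0.0811, 0.0532]
tool_rot: [0.064, 0.998, -0.0, -0.001]
ft_force: [0.1, -0.1, -0.9]
grip_width: 0.0871
```

>>> step_arm(
  targets=[
    {"dx": 0, "dy": 0, "dz": 0, "rx": 0, "ry": 0, "rz": 0},
    {"dx": 0, "dy": 0, "dz": 0, "rx": 0, "ry": 0, "rz": 0},
    {"dx": 0, "dy": 0, "dz": 0, "rx": 0, "ry": 0, "rz": 0},
    {"dx": 0, "dy": 0, "dz": 0, "rx": 0, "ry": 0, "rz": 0},
    {"dx": 0, "dy": 0, "dz": 0, "rx": 0, "ry": 0, "rz": 0},
  ],
  gripper=0,
)

```text
time: 37.9
position: [0.4636, -0.0811, 0.0533]
tool_rot: [0.065, 0.998, -0.0, -0.001]
ft_force: [-0.4, 0.3, 0.2]
grip_width: 0.0446
```

>>> step_arm(
  targets=[
    {"dx": 0, "dy": 0, "dz": 0, "rx": 0, "ry": 0, "rz": 0},
    {"dx": 0, "dy": 0, "dz": 0, "rx": 0, "ry": 0, "rz": 0},
    {"dx": 0, "dy": 0, "dz": 0, "rx": 0, "ry": 0, "rz": 0},
    {"dx": 0, "dy": 0, "dz": -0.015, "rx": 0, "ry": 0, "rz": 0},
    {"dx": 0, "dy": 0, "dz": -0.05, "rx": 0, "ry": 0, "rz": 0},
  ],
)

```text
time: 38.52
position: [0.4626, -0.0807, 0.1033]
tool_rot: [0.065, 0.998, 0.0, -0.003]
ft_force: [0.6, -0.7, -0.5]
grip_width: 0.0334
```

```bash
python3 plan.py w:-.024,.04,.19,82.4
```

```text
now [ 0.4626 -0.0807  0.1033] yaw 82.6 q6 -1.85 t 38.52 F [ 0.6 -0.7 -0.5] w 0.0334
cooler frame [ 0.0261 -0.3688]
d [ 49.2 408.9 -86.4] mm  r [ 0.  -0.3  0.2] q6~ -1.02
```

>>> step_arm(
  targets=[
    {"dx": 0, "dy": 0.01, "dz": -0.04, "rx": 0, "ry": -0.2, "rz": 0},
    {"dx": 0.008, "dy": 0.06, "dz": -0.07, "rx": 0, "ry": -0.3, "rz": 0},
    {"dx": 0.016, "dy": 0.12, "dz": -0.087, "rx": 0, "ry": -0.3, "rz": 0},
    {"dx": 0.023, "dy": 0.18, "dz": -0.087, "rx": 0, "ry": -0.3, "rz": 0},
    {"dx": 0.03, "dy": 0.24, "dz": -0.087, "rx": 0, "ry": -0.3, "rz": 0},
  ],
)

```text
time: 39.15
position: [0.464, 0.163, 0.1919]
tool_rot: [0.065, 0.998, 0.0, 0.001]
ft_force: [1.1, 0.1, -0.8]
grip_width: 0.0334
```

```bash
python3 plan.py w:-.024,.04,.19,82.4 w:-.024,.04,.16,82.4
```

```text
now [0.464  0.163  0.1919] yaw 82.6 q6 -1.33 t 39.15 F [ 1.1  0.1 -0.8] w 0.0334
cooler frame [-0.0047 -0.127 ]
d [ 18.7 167.1   1.9] mm  r [0.  0.1 0.2] q6~ -1.02
d [ 18.8 167.1  31.9] mm  r [0.  0.1 0.2] q6~ -1.02
```

>>> step_arm(
  targets=[
    {"dx": 0.007, "dy": 0.056, "dz": 0, "rx": 0, "ry": 0, "rz": 0},
    {"dx": 0.014, "dy": 0.11, "dz": 0, "rx": 0, "ry": 0, "rz": 0},
    {"dx": 0.0187, "dy": 0.155, "dz": 0, "rx": 0, "ry": 0, "rz": 0},
    {"dx": 0.0187, "dy": 0.167, "dz": 0.01, "rx": 0, "ry": 0, "rz": 0},
    {"dx": 0.0187, "dy": 0.167, "dz": 0.032, "rx": 0, "ry": 0, "rz": 0},
  ],
)

```text
time: 39.78
position: [0.4674, 0.332, 0.1607]
tool_rot: [0.064, 0.998, 0.001, 0.002]
ft_force: [0.2, -0.9, -1.7]
grip_width: 0.033
```

```bash
python3 plan.py w:-.024,.04,.11,82.4 w:-.024,.04,.076,82.4;python3 -c "
from h import *
for n in ['wrist','scene']: cv2.imwrite(f'pics/n_{n}.png',viewer.camera(n)['img'])"
```

```text
now [0.4674 0.332  0.1607] yaw 82.7 q6 -1.02 t 39.77 F [ 0.2 -0.9 -1.7] w 0.033
cooler frame [-0.0237  0.0409]
d [ 0.5 -1.  50.7] mm  r [0.1 0.3 0.3] q6~ -1.02
d [ 0.7 -1.  84.7] mm  r [0.1 0.3 0.3] q6~ -1.02
```

View pics/n_scene.png

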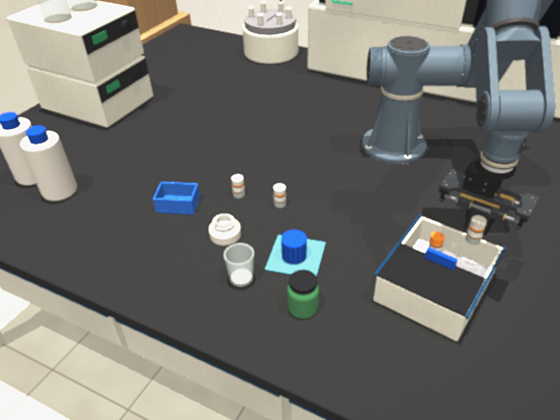

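The held vial (477,228) is above the well's free side; the orange one stands at (437,240). Descend (bottom reaches floor at TCP ≈ 0.068).

>>> step_arm(
  targets=[
    {"dx": 0.0005, "dy": -0.001, "dz": 0.02, "rx": 0, "ry": 0.2, "rz": 0},
    {"dx": 0.0005, "dy": -0.001, "dz": 0.04, "rx": 0, "ry": 0.2, "rz": 0},
    {"dx": 0.0005, "dy": -0.001, "dz": 0.06, "rx": 0, "ry": 0.2, "rz": 0},
    {"dx": 0.0005, "dy": -0.001, "dz": 0.075, "rx": 0, "ry": 0.2, "rz": 0},
    {"dx": 0.0005, "dy": -0.001, "dz": 0.084, "rx": 0, "ry": 0.2, "rz": 0},
  ],
)

```text
time: 40.5
position: [0.4639, 0.3279, 0.0736]
tool_rot: [0.065, 0.998, -0.002, -0.004]
ft_force: [-0.3, -0.0, -0.9]
grip_width: 0.0332
```

>>> step_arm(
  targets=[
    {"dx": 0, "dy": 0, "dz": 0.002, "rx": 0, "ry": 0, "rz": 0},
    {"dx": 0, "dy": 0, "dz": 0.004, "rx": 0, "ry": 0, "rz": 0},
    {"dx": 0, "dy": 0, "dz": 0.005, "rx": 0, "ry": 0, "rz": 0},
    {"dx": 0, "dy": 0, "dz": 0.006, "rx": 0, "ry": 0, "rz": 0},
    {"dx": 0, "dy": 0, "dz": 0.006, "rx": 0, "ry": 0, "rz": 0},
  ],
)

```text
time: 41.12
position: [0.4641, 0.328, 0.0683]
tool_rot: [0.065, 0.998, -0.001, -0.003]
ft_force: [-1.2, -0.6, 4.5]
grip_width: 0.0334
```

>>> step_arm(
  targets=[
    {"dx": 0, "dy": 0, "dz": 0, "rx": 0, "ry": 0.4, "rz": 0},
    {"dx": 0, "dy": 0, "dz": 0, "rx": 0, "ry": 0.4, "rz": 0},
    {"dx": 0, "dy": 0, "dz": 0, "rx": 0, "ry": 0.4, "rz": 0},
    {"dx": 0, "dy": 0, "dz": -0.02, "rx": 0, "ry": 0.4, "rz": 0},
    {"dx": 0, "dy": 0, "dz": -0.06, "rx": 0, "ry": 0.4, "rz": 0},
  ],
  gripper=0.6,
)

```text
time: 41.75
position: [0.4633, 0.3275, 0.1272]
tool_rot: [0.065, 0.998, -0.002, -0.009]
ft_force: [0.7, 0.1, -0.9]
grip_width: 0.0521
```

>>> step_arm(
  targets=[
    {"dx": 0, "dy": -0.01, "dz": -0.03, "rx": 0, "ry": 0, "rz": 0},
    {"dx": 0, "dy": -0.05, "dz": -0.05, "rx": 0, "ry": 0, "rz": 0},
    {"dx": 0, "dy": -0.11, "dz": -0.06, "rx": 0, "ry": 0, "rz": 0},
    {"dx": 0, "dy": -0.17, "dz": -0.06, "rx": 0, "ry": 0, "rz": 0},
    {"dx": 0, "dy": -0.23, "dz": -0.06, "rx": 0, "ry": 0, "rz": 0},
  ],
  gripper=1,
)

```text
time: 42.38
position: [0.4343, 0.0981, 0.1888]
tool_rot: [0.065, 0.998, -0.002, -0.008]
ft_force: [1.0, -1.0, 0.3]
grip_width: 0.0859
```

```bash
python3 look.py | grep -A6 white; python3 -c "
from h import *
for n in ['scene','top']: cv2.imwrite(f'pics/o_{n}.png',viewer.camera(n)['img'])"; python3 plan.py .4364,-.1976,.12,82.4
```

```text
white
(325, 289) 7.3 146.0 [ 0.4364 -0.1976  0.062 ] top z 0.06072180688785613
(382, 281) 7.1 138.0 [ 0.4512 -0.3283  0.062 ] top z 0.061307862551218235
(106, 270) 50.8 2487.0 [0.4854 0.2949 0.062 ] top z 0.08242731444944551
(352, 210) 17.4 890.0 [ 0.6119 -0.2637  0.062 ] top z 0.027552391290614008
(299, 166) 10.1 247.0 [ 0.7159 -0.1464  0.062 ] top z 0.006992782186631745
blue
now [0.4343 0.0973 0.1886] yaw 82.2 q6 -1.46 t 42.52 F [ 0.1  0.2 -0.1] w 0.0863
cooler frame [-0.0255 -0.1961]
d [ -43.4 -291.5   69.5] mm  r [-0.3 -1.  -0.2] q6~ -2.1
```

View pics/o_top.png

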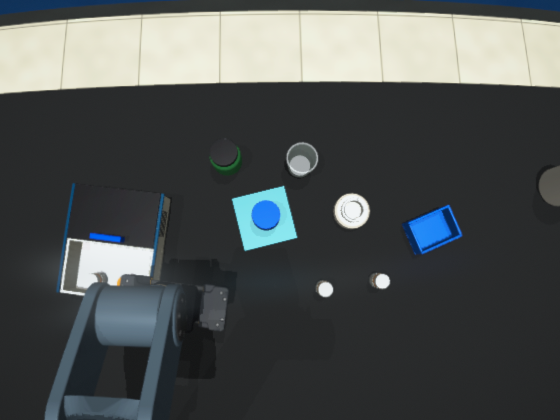

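Second vial stands in the well (100,280). Two white lids remain, unmoved.

>>> step_arm(
  targets=[
    {"dx": -0.009, "dy": -0.06, "dz": 0, "rx": 0, "ry": -1, "rz": 0},
    {"dx": -0.018, "dy": -0.12, "dz": 0, "rx": 0, "ry": -1, "rz": 0},
    {"dx": -0.027, "dy": -0.18, "dz": 0.02, "rx": 0, "ry": -1, "rz": 0},
    {"dx": -0.036, "dy": -0.24, "dz": 0.04, "rx": -0.3, "ry": -1, "rz": 0},
    {"dx": -0.0434, "dy": -0.2915, "dz": 0.06, "rx": -0.3, "ry": -1, "rz": 0},
  ],
)

```text
time: 43.15
position: [0.4378, -0.1989, 0.129]
tool_rot: [0.067, 0.998, -0.001, 0.001]
ft_force: [0.0, 0.5, 1.6]
grip_width: 0.0869
```

```bash
python3 look.py | grep -A3 white; python3 plan.py .4364,-.1976,.053,82.4;python3 -c "
from h import *
for n in ['wrist']: cv2.imwrite(f'pics/p_{n}.png',viewer.camera(n)['img'])"
```

```text
white
(383, 278) 6.5 41.0 [ 0.4561 -0.3302  0.062 ] top z 0.06277903833975018
(107, 271) 50.8 4673.5 [0.4846 0.2945 0.062 ] top z 0.08357980024739757
(352, 210) 17.4 890.0 [ 0.6119 -0.2637  0.062 ] top z 0.027970792950218128
now [ 0.439  -0.2057  0.1272] yaw 82.1 q6 -2.10 t 43.2 F [ 1.  -3.4 -1.6] w 0.0872
cooler frame [ 0.0193 -0.4958]
d [ 4.   8.1 74.1] mm  r [-0.3  0.2 -0.3] q6~ -2.1
```

View pics/p_wrist.png

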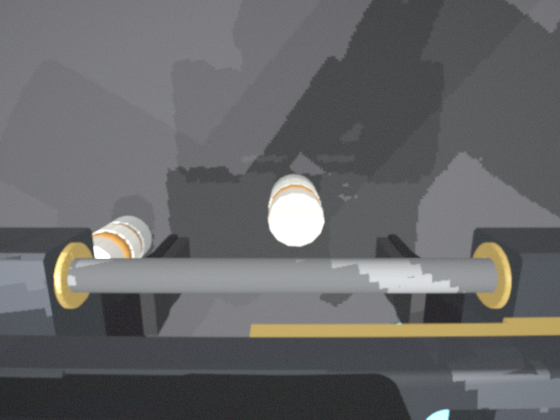

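Vial (296,215) lies a bit to +y of the jaw centre, as the 8 mm correction says; the neighbour (120,240) is outside the fingers.

>>> step_arm(
  targets=[
    {"dx": 0.004, "dy": 0.008, "dz": 0.015, "rx": -0.3, "ry": 0.2, "rz": 0},
    {"dx": 0.004, "dy": 0.008, "dz": 0.03, "rx": -0.3, "ry": 0.2, "rz": 0},
    {"dx": 0.004, "dy": 0.008, "dz": 0.05, "rx": -0.3, "ry": 0.2, "rz": 0},
    {"dx": 0.004, "dy": 0.008, "dz": 0.067, "rx": -0.3, "ry": 0.2, "rz": 0},
    {"dx": 0.004, "dy": 0.008, "dz": 0.073, "rx": -0.3, "ry": 0.2, "rz": 0},
  ],
)

```text
time: 43.88
position: [0.436, -0.1921, 0.0542]
tool_rot: [0.069, 0.998, 0.002, -0.002]
ft_force: [0.6, -0.5, -0.1]
grip_width: 0.0871
```

>>> step_arm(
  targets=[
    {"dx": 0, "dy": 0, "dz": 0, "rx": 0, "ry": 0, "rz": 0},
    {"dx": 0, "dy": 0, "dz": 0, "rx": 0, "ry": 0, "rz": 0},
    {"dx": 0, "dy": 0, "dz": 0, "rx": 0, "ry": 0, "rz": 0},
    {"dx": 0, "dy": 0, "dz": 0, "rx": 0, "ry": 0, "rz": 0},
    {"dx": 0, "dy": 0, "dz": 0, "rx": 0, "ry": 0, "rz": 0},
  ],
  gripper=0,
)

```text
time: 44.5
position: [0.4361, -0.1923, 0.0544]
tool_rot: [0.069, 0.998, 0.002, -0.001]
ft_force: [-0.3, -0.6, 0.5]
grip_width: 0.045
```

```bash
python3 plan.py .4364,-.1976,.053,82.4
```

```text
now [ 0.4361 -0.1923  0.0544] yaw 82.1 q6 -2.09 t 44.5 F [-0.3 -0.6  0.5] w 0.045
cooler frame [ 0.0146 -0.4829]
d [-1.1 -5.2  1.4] mm  r [ 0.2 -0.2 -0.3] q6~ -2.1
```

>>> step_arm(
  targets=[
    {"dx": 0, "dy": 0, "dz": 0, "rx": 0, "ry": 0, "rz": 0},
    {"dx": 0, "dy": 0, "dz": 0, "rx": 0, "ry": 0, "rz": 0},
    {"dx": 0, "dy": 0, "dz": 0, "rx": 0, "ry": 0, "rz": 0},
    {"dx": 0, "dy": 0, "dz": -0.015, "rx": 0, "ry": 0, "rz": 0},
    {"dx": 0, "dy": 0, "dz": -0.05, "rx": 0, "ry": 0, "rz": 0},
  ],
)

```text
time: 45.12
position: [0.4352, -0.1917, 0.1044]
tool_rot: [0.069, 0.998, 0.003, -0.003]
ft_force: [-0.8, -0.8, -0.7]
grip_width: 0.0332
```

```bash
python3 plan.py w:.020,-.04,.195,82.4
```

```text
now [ 0.4352 -0.1917  0.1044] yaw 82.0 q6 -2.09 t 45.12 F [-0.8 -0.8 -0.7] w 0.0332
cooler frame [ 0.0136 -0.4825]
d [ -3.1 443.  -88. ] mm  r [ 0.3 -0.4 -0.4] q6~ -1.18
```

>>> step_arm(
  targets=[
    {"dx": 0, "dy": 0.01, "dz": -0.04, "rx": 0, "ry": -0.2, "rz": 0},
    {"dx": -0.001, "dy": 0.06, "dz": -0.07, "rx": 0.3, "ry": -0.4, "rz": 0},
    {"dx": -0.002, "dy": 0.12, "dz": -0.088, "rx": 0.3, "ry": -0.4, "rz": 0},
    {"dx": -0.002, "dy": 0.18, "dz": -0.088, "rx": 0.3, "ry": -0.4, "rz": 0},
    {"dx": -0.003, "dy": 0.24, "dz": -0.088, "rx": 0.3, "ry": -0.4, "rz": 0},
  ],
)

```text
time: 45.75
position: [0.4717, 0.0469, 0.1951]
tool_rot: [0.07, 0.998, 0.0, 0.001]
ft_force: [0.6, 0.3, -1.0]
grip_width: 0.0334
```

```bash
python3 plan.py w:.020,-.04,.19,82.4
```

```text
now [0.4717 0.0469 0.1951] yaw 82.0 q6 -1.57 t 45.75 F [ 0.6  0.3 -1. ] w 0.0334
cooler frame [ 0.0183 -0.2411]
d [ -0.4 201.1   5.3] mm  r [ 0.   0.1 -0.4] q6~ -1.18
```

>>> step_arm(
  targets=[
    {"dx": 0, "dy": 0.055, "dz": 0, "rx": 0, "ry": 0, "rz": -0.4},
    {"dx": 0, "dy": 0.11, "dz": 0, "rx": 0, "ry": 0, "rz": -0.4},
    {"dx": 0, "dy": 0.165, "dz": 0, "rx": 0, "ry": 0, "rz": -0.4},
    {"dx": 0, "dy": 0.195, "dz": 0.005, "rx": 0, "ry": 0, "rz": -0.4},
    {"dx": 0, "dy": 0.201, "dz": 0.03, "rx": 0, "ry": 0, "rz": -0.4},
  ],
)

```text
time: 46.38
position: [0.5007, 0.2487, 0.1672]
tool_rot: [0.064, 0.998, 0.001, 0.003]
ft_force: [0.2, -0.4, -0.8]
grip_width: 0.0334
```

```bash
python3 plan.py w:.020,-.04,.11,82.4 w:.020,-.04,.076,82.4;python3 -c "
from h import *
for n in ['wrist','scene']: cv2.imwrite(f'pics/q_{n}.png',viewer.camera(n)['img'])"
```

```text
now [0.5007 0.2487 0.1672] yaw 82.6 q6 -1.18 t 46.38 F [ 0.2 -0.4 -0.8] w 0.0334
cooler frame [ 0.0203 -0.0372]
d [ 0.7 -3.  57.1] mm  r [0.2 0.4 0.2] q6~ -1.18
d [ 0.9 -3.1 91.1] mm  r [0.2 0.4 0.2] q6~ -1.18
```

View pics/q_wrist.png

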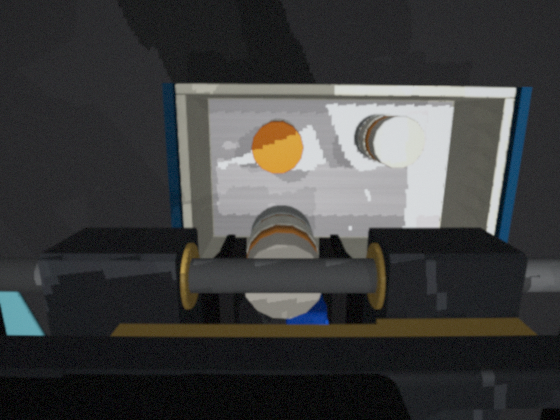

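View pics/q_scene.png

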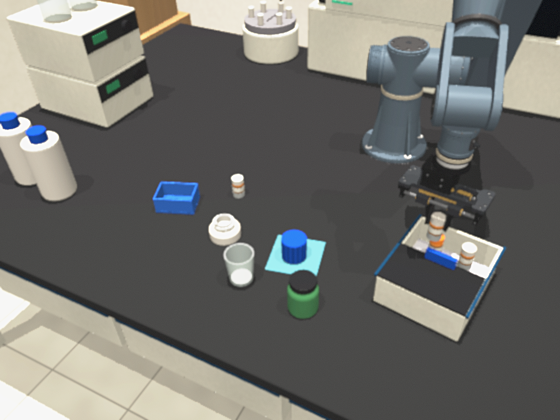

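Both placed vials stand upright (wrist 277,147 and 395,140); the held one is behind them, handle at (305,312). Descend.

>>> step_arm(
  targets=[
    {"dx": 0.001, "dy": -0.003, "dz": 0.02, "rx": 0, "ry": 0.2, "rz": 0},
    {"dx": 0.001, "dy": -0.003, "dz": 0.04, "rx": 0.2, "ry": 0.2, "rz": 0},
    {"dx": 0.001, "dy": -0.003, "dz": 0.06, "rx": 0.2, "ry": 0.2, "rz": 0},
    {"dx": 0.001, "dy": -0.003, "dz": 0.078, "rx": 0.2, "ry": 0.2, "rz": 0},
    {"dx": 0.001, "dy": -0.003, "dz": 0.09, "rx": 0.2, "ry": 0.2, "rz": 0},
  ],
)

```text
time: 47.1
position: [0.4956, 0.243, 0.0741]
tool_rot: [0.066, 0.998, -0.002, -0.004]
ft_force: [-0.3, 0.3, 0.2]
grip_width: 0.0335
```

```bash
python3 plan.py w:.020,-.04,.070,82.4
```

```text
now [0.4956 0.243  0.0741] yaw 82.5 q6 -1.18 t 47.1 F [-0.3  0.3  0.2] w 0.0335
cooler frame [ 0.016  -0.0436]
d [-4.   3.6  4.1] mm  r [-0.3 -0.4  0.1] q6~ -1.18
```

>>> step_arm(
  targets=[
    {"dx": -0.003, "dy": 0.002, "dz": 0.001, "rx": -0.3, "ry": -0.4, "rz": 0},
    {"dx": -0.004, "dy": 0.003, "dz": 0.002, "rx": -0.3, "ry": -0.4, "rz": 0},
    {"dx": -0.004, "dy": 0.003, "dz": 0.003, "rx": -0.3, "ry": -0.4, "rz": 0},
    {"dx": -0.004, "dy": 0.003, "dz": 0.0045, "rx": -0.3, "ry": -0.4, "rz": 0},
    {"dx": -0.004, "dy": 0.003, "dz": 0.005, "rx": -0.3, "ry": -0.4, "rz": 0},
  ],
)

```text
time: 47.72
position: [0.5001, 0.2454, 0.0695]
tool_rot: [0.065, 0.998, 0.0, 0.0]
ft_force: [0.3, -0.3, 4.0]
grip_width: 0.0332
```

>>> step_arm(
  targets=[
    {"dx": 0, "dy": 0, "dz": 0, "rx": 0, "ry": 0, "rz": 0},
    {"dx": 0, "dy": 0, "dz": 0, "rx": 0, "ry": 0, "rz": 0},
    {"dx": 0, "dy": 0, "dz": 0, "rx": 0, "ry": 0, "rz": 0},
    {"dx": 0, "dy": 0, "dz": -0.02, "rx": 0, "ry": 0, "rz": 0},
    {"dx": 0, "dy": 0, "dz": -0.06, "rx": 0, "ry": 0, "rz": 0},
  ],
  gripper=0.6,
)

```text
time: 48.35
position: [0.4988, 0.245, 0.1285]
tool_rot: [0.065, 0.998, -0.0, -0.002]
ft_force: [0.6, -0.1, -0.1]
grip_width: 0.0522
```

>>> step_arm(
  targets=[
    {"dx": 0, "dy": -0.01, "dz": -0.03, "rx": 0, "ry": 0, "rz": 0},
    {"dx": 0.005, "dy": -0.05, "dz": -0.05, "rx": 0, "ry": 0, "rz": 0},
    {"dx": 0.01, "dy": -0.11, "dz": -0.06, "rx": 0, "ry": 0, "rz": 0},
    {"dx": 0.015, "dy": -0.17, "dz": -0.06, "rx": 0, "ry": 0, "rz": 0},
    {"dx": 0.02, "dy": -0.23, "dz": -0.06, "rx": 0, "ry": 0, "rz": 0},
  ],
  gripper=1,
)

```text
time: 48.98
position: [0.4488, 0.0181, 0.1893]
tool_rot: [0.065, 0.998, -0.001, -0.001]
ft_force: [0.6, 0.4, 0.6]
grip_width: 0.086
```

```bash
python3 look.py | grep -A6 white; python3 -c "
from h import *
for n in ['scene','top']: cv2.imwrite(f'pics/r_{n}.png',viewer.camera(n)['img'])"; python3 plan.py .4512,-.3283,.13,82.4
```

```text
white
(364, 270) 7.2 145.0 [ 0.4764 -0.2884  0.062 ] top z 0.05613057358329871
(106, 270) 50.8 3509.5 [0.4854 0.2949 0.062 ] top z 0.08277023380031481
(352, 210) 17.4 890.0 [ 0.6119 -0.2637  0.062 ] top z 0.027983636870421366
(299, 166) 10.1 246.0 [ 0.7157 -0.1463  0.062 ] top z 0.006835423810654215
blue
(104, 238) 15.6 159.5 cap [0.5576 0.2884 0.092 ] handle [[0.5559695178142452, 0.31303327812324655, 0.119], [0.5691884315003021, 0.31155307026670565, 0.119], [0.5598993508241937, 0.24245610514255128, 0.119], [0.5467912542740737, 0.24399484182714215, 0.119]]
now [0.4487 0.0172 0.189 ] yaw 82.1 q6 -1.64 t 49.12 F [-0.4  0.1  0.8] w 0.0867
cooler frame [-0.0006 -0.2736]
d [ -49.9 -341.8   59.2] mm  r [-0.1 -0.2 -0.3] q6~ -2.27
```

View pics/r_scene.png

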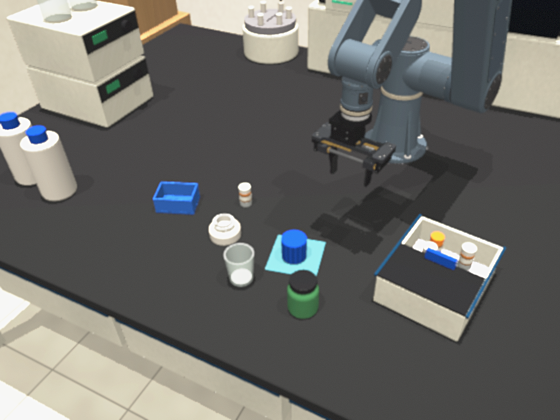

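The last vial was knocked to about (0.476,−0.288), still upright at (245,195). Move above it, then re-measure.

```bash
python3 look.py | grep -A1 white; python3 plan.py .4764,-.2884,.15,82.4
```

```text
white
(364, 270) 7.2 145.0 [ 0.4764 -0.2884  0.062 ] top z 0.05613411411229678
now [0.449  0.0186 0.189 ] yaw 82.3 q6 -1.64 t 49.17 F [0.5 0.9 0.4] w 0.0869
cooler frame [-0.0005 -0.2721]
d [ -68.5 -300.5   39. ] mm  r [-0.  -0.2 -0.1] q6~ -2.18
```

View pics/r_top.png

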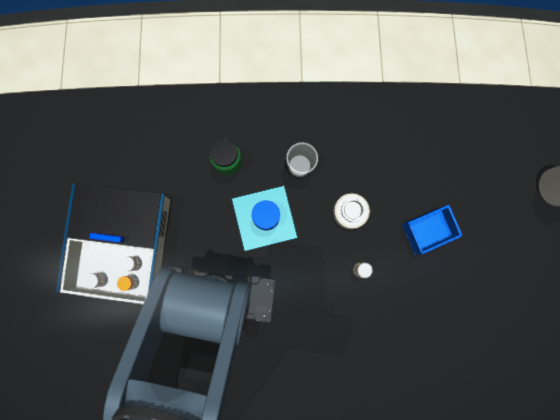

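Three vials in the well (95,280), (124,284), (132,263); the last white one rests at (364,270).

>>> step_arm(
  targets=[
    {"dx": -0.013, "dy": -0.058, "dz": 0, "rx": 0, "ry": 0, "rz": 0},
    {"dx": -0.027, "dy": -0.117, "dz": 0, "rx": 0, "ry": 0, "rz": 0},
    {"dx": -0.04, "dy": -0.176, "dz": 0.01, "rx": 0, "ry": 0, "rz": 0},
    {"dx": -0.054, "dy": -0.235, "dz": 0.025, "rx": 0, "ry": 0, "rz": 0},
    {"dx": -0.067, "dy": -0.293, "dz": 0.04, "rx": 0, "ry": 0, "rz": 0},
  ],
)

```text
time: 49.8
position: [0.4774, -0.2811, 0.1485]
tool_rot: [0.066, 0.998, -0.0, -0.001]
ft_force: [1.1, -0.9, 0.2]
grip_width: 0.087
```

```bash
python3 plan.py .4764,-.2884,.09,82.4 .4764,-.2884,.053,82.4;python3 -c "
from h import *
for n in ['wrist']: cv2.imwrite(f'pics/s_{n}.png',viewer.camera(n)['img'])"
```

```text
now [ 0.4774 -0.2811  0.1485] yaw 82.4 q6 -2.17 t 49.8 F [ 1.1 -0.9  0.2] w 0.087
cooler frame [ 0.0673 -0.5654]
d [-0.1 -7.3 58.5] mm  r [-0.  -0.1  0. ] q6~ -2.18
d [-0.2 -7.3 95.5] mm  r [-0.  -0.1  0. ] q6~ -2.18
```

View pics/s_wrist.png

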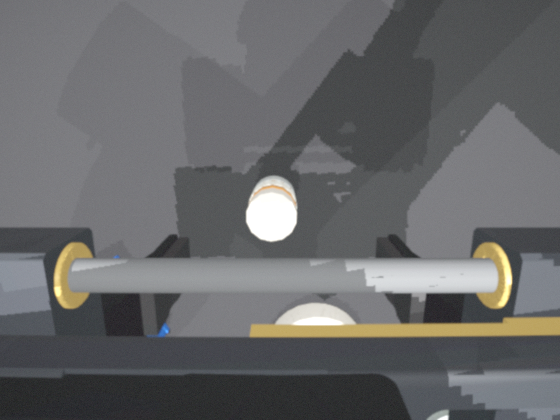

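The vial (271,213) is slightly left of centre, agreeing with the −7 mm y correction.

>>> step_arm(
  targets=[
    {"dx": 0, "dy": -0.006, "dz": 0.02, "rx": 0, "ry": 0, "rz": 0},
    {"dx": 0, "dy": -0.007, "dz": 0.04, "rx": 0, "ry": 0, "rz": 0},
    {"dx": 0, "dy": -0.007, "dz": 0.062, "rx": 0, "ry": 0, "rz": 0},
    {"dx": 0, "dy": -0.007, "dz": 0.083, "rx": 0, "ry": 0, "rz": 0},
    {"dx": 0, "dy": -0.007, "dz": 0.094, "rx": 0, "ry": 0, "rz": 0},
  ],
)

```text
time: 50.48
position: [0.4788, -0.2953, 0.052]
tool_rot: [0.066, 0.998, -0.003, -0.0]
ft_force: [0.6, -0.7, -0.3]
grip_width: 0.0871
```

>>> step_arm(
  targets=[
    {"dx": 0, "dy": 0, "dz": 0, "rx": 0, "ry": 0, "rz": 0},
    {"dx": 0, "dy": 0, "dz": 0, "rx": 0, "ry": 0, "rz": 0},
    {"dx": 0, "dy": 0, "dz": 0, "rx": 0, "ry": 0, "rz": 0},
    {"dx": 0, "dy": 0, "dz": 0, "rx": 0, "ry": 0, "rz": 0},
    {"dx": 0, "dy": 0, "dz": 0, "rx": 0, "ry": 0, "rz": 0},
  ],
  gripper=0,
)

```text
time: 51.1
position: [0.4788, -0.2954, 0.0524]
tool_rot: [0.067, 0.998, -0.003, 0.0]
ft_force: [0.7, 0.0, 1.3]
grip_width: 0.0449
```

>>> step_arm(
  targets=[
    {"dx": 0, "dy": 0, "dz": 0, "rx": 0, "ry": 0, "rz": 0},
    {"dx": 0, "dy": 0, "dz": 0, "rx": 0, "ry": 0, "rz": 0},
    {"dx": 0, "dy": 0, "dz": 0, "rx": 0, "ry": 0, "rz": 0},
    {"dx": 0, "dy": 0, "dz": -0.015, "rx": 0, "ry": 0, "rz": 0},
    {"dx": 0, "dy": 0, "dz": -0.05, "rx": 0, "ry": 0, "rz": 0},
  ],
)

```text
time: 51.72
position: [0.478, -0.2945, 0.1021]
tool_rot: [0.067, 0.998, -0.002, -0.001]
ft_force: [0.2, 0.3, 0.4]
grip_width: 0.0335
```

```bash
python3 plan.py w:.020,.04,.195,82.4
```

```text
now [ 0.478  -0.2945  0.1021] yaw 82.4 q6 -2.18 t 51.73 F [0.2 0.3 0.4] w 0.0335
cooler frame [ 0.0696 -0.5786]
d [ 50.2 618.2 -95.7] mm  r [-0.3 -0.1 -0. ] q6~ -1.06
```

>>> step_arm(
  targets=[
    {"dx": 0.001, "dy": 0.01, "dz": -0.04, "rx": 0, "ry": 0, "rz": 0},
    {"dx": 0.005, "dy": 0.06, "dz": -0.07, "rx": -0.3, "ry": 0, "rz": 0},
    {"dx": 0.01, "dy": 0.12, "dz": -0.09, "rx": -0.3, "ry": 0, "rz": 0},
    {"dx": 0.015, "dy": 0.18, "dz": -0.092, "rx": -0.3, "ry": 0, "rz": 0},
    {"dx": 0.02, "dy": 0.24, "dz": -0.092, "rx": -0.3, "ry": 0, "rz": 0},
  ],
)

```text
time: 52.35
position: [0.4906, -0.052, 0.1946]
tool_rot: [0.067, 0.998, -0.0, 0.0]
ft_force: [1.2, -0.1, 0.4]
grip_width: 0.0333
```

>>> step_arm(
  targets=[
    {"dx": 0.005, "dy": 0.055, "dz": 0, "rx": 0, "ry": 0, "rz": 0},
    {"dx": 0.01, "dy": 0.11, "dz": 0, "rx": 0, "ry": 0, "rz": 0},
    {"dx": 0.014, "dy": 0.165, "dz": 0, "rx": 0, "ry": 0, "rz": 0},
    {"dx": 0.018, "dy": 0.22, "dz": 0, "rx": 0, "ry": 0, "rz": 0},
    {"dx": 0.022, "dy": 0.27, "dz": 0, "rx": 0, "ry": 0, "rz": 0},
  ],
)

```text
time: 52.98
position: [0.5049, 0.2205, 0.1955]
tool_rot: [0.067, 0.998, 0.0, 0.001]
ft_force: [0.5, -0.4, -1.4]
grip_width: 0.0334
```

```bash
python3 plan.py w:.020,.04,.19,82.4
```

```text
now [0.5049 0.2205 0.1955] yaw 82.4 q6 -1.23 t 52.98 F [ 0.5 -0.4 -1.4] w 0.0334
cooler frame [ 0.0282 -0.0647]
d [  8.3 104.6   5.5] mm  r [ 0.   0.1 -0. ] q6~ -1.06
```

>>> step_arm(
  targets=[
    {"dx": 0.004, "dy": 0.04, "dz": 0, "rx": 0, "ry": 0, "rz": 0},
    {"dx": 0.008, "dy": 0.08, "dz": 0, "rx": 0, "ry": 0, "rz": 0},
    {"dx": 0.0083, "dy": 0.1, "dz": 0, "rx": 0, "ry": 0, "rz": 0},
    {"dx": 0.0083, "dy": 0.1046, "dz": 0.005, "rx": 0, "ry": 0, "rz": 0},
    {"dx": 0.0083, "dy": 0.1046, "dz": 0.025, "rx": 0, "ry": 0, "rz": 0},
  ],
)

```text
time: 53.6
position: [0.5116, 0.3247, 0.1712]
tool_rot: [0.067, 0.998, 0.0, 0.002]
ft_force: [-0.5, -0.2, -1.4]
grip_width: 0.0333
```

```bash
python3 plan.py w:.020,.04,.11,82.4 w:.020,.04,.076,82.4;python3 -c "
from h import *
for n in ['wrist']: cv2.imwrite(f'pics/t_{n}.png',viewer.camera(n)['img'])"
```

```text
now [0.5116 0.3247 0.1712] yaw 82.4 q6 -1.05 t 53.6 F [-0.5 -0.2 -1.4] w 0.0333
cooler frame [0.021  0.0395]
d [ 1.3  0.4 61.2] mm  r [ 0.1  0.3 -0. ] q6~ -1.06
d [ 1.5  0.4 95.2] mm  r [ 0.1  0.3 -0. ] q6~ -1.06
```

View pics/t_wrist.png

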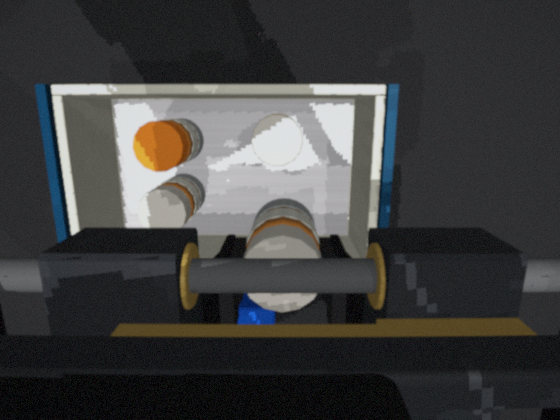

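Three placed vials are upright at (160,147), (277,140), (170,205); the fourth corner is free below the gripper. Descend.

>>> step_arm(
  targets=[
    {"dx": 0.001, "dy": 0, "dz": 0.02, "rx": 0, "ry": 0.2, "rz": 0},
    {"dx": 0, "dy": 0, "dz": 0.04, "rx": 0, "ry": 0.2, "rz": 0},
    {"dx": 0, "dy": 0, "dz": 0.06, "rx": 0, "ry": 0.2, "rz": 0},
    {"dx": 0, "dy": 0, "dz": 0.08, "rx": 0, "ry": 0.2, "rz": 0},
    {"dx": 0, "dy": 0, "dz": 0.093, "rx": 0, "ry": 0.2, "rz": 0},
  ],
)

```text
time: 54.28
position: [0.509, 0.3215, 0.0739]
tool_rot: [0.068, 0.998, -0.002, -0.003]
ft_force: [0.3, -0.0, -0.6]
grip_width: 0.0336
```

```bash
python3 plan.py w:.020,.04,.068,82.4
```

```text
now [0.509  0.3215 0.0739] yaw 82.2 q6 -1.06 t 54.27 F [ 0.3 -0.  -0.6] w 0.0336
cooler frame [0.0189 0.0361]
d [-1.1  4.   5.8] mm  r [-0.2 -0.4 -0.2] q6~ -1.06
```

>>> step_arm(
  targets=[
    {"dx": -0.001, "dy": 0.002, "dz": 0.002, "rx": -0.2, "ry": -0.4, "rz": 0},
    {"dx": -0.001, "dy": 0.003, "dz": 0.004, "rx": -0.2, "ry": -0.4, "rz": 0},
    {"dx": -0.001, "dy": 0.003, "dz": 0.005, "rx": -0.2, "ry": -0.4, "rz": 0},
    {"dx": -0.001, "dy": 0.003, "dz": 0.0065, "rx": -0.2, "ry": -0.4, "rz": 0},
    {"dx": -0.001, "dy": 0.003, "dz": 0.0065, "rx": -0.2, "ry": -0.4, "rz": 0},
  ],
)

```text
time: 54.9
position: [0.5105, 0.3245, 0.0676]
tool_rot: [0.068, 0.998, -0.0, 0.0]
ft_force: [0.0, -0.6, -2.3]
grip_width: 0.0333
```

>>> step_arm(
  targets=[
    {"dx": 0, "dy": 0, "dz": 0, "rx": 0, "ry": 0, "rz": 0},
    {"dx": 0, "dy": 0, "dz": 0, "rx": 0, "ry": 0, "rz": 0},
    {"dx": 0, "dy": 0, "dz": 0, "rx": 0, "ry": 0, "rz": 0},
    {"dx": 0, "dy": 0, "dz": -0.02, "rx": 0, "ry": 0, "rz": 0},
    {"dx": 0, "dy": 0, "dz": -0.06, "rx": 0, "ry": 0, "rz": 0},
  ],
  gripper=0.6,
)

```text
time: 55.52
position: [0.5091, 0.3239, 0.1266]
tool_rot: [0.068, 0.998, -0.001, -0.002]
ft_force: [1.1, 0.8, 0.2]
grip_width: 0.0522
```

>>> step_arm(
  targets=[
    {"dx": 0, "dy": -0.01, "dz": -0.03, "rx": 0, "ry": 0, "rz": 0},
    {"dx": 0, "dy": -0.05, "dz": -0.05, "rx": 0, "ry": 0, "rz": 0},
    {"dx": 0, "dy": -0.11, "dz": -0.06, "rx": 0, "ry": 0, "rz": 0},
    {"dx": 0, "dy": -0.17, "dz": -0.06, "rx": 0, "ry": 0, "rz": 0},
    {"dx": 0, "dy": -0.23, "dz": -0.06, "rx": 0, "ry": 0, "rz": 0},
  ],
  gripper=0,
)

```text
time: 56.15
position: [0.4782, 0.0945, 0.1877]
tool_rot: [0.067, 0.998, -0.001, -0.001]
ft_force: [0.2, -0.1, 0.5]
grip_width: 0.01
```

```bash
python3 - <<'E'
from h import *
for n in ['scene','top']:
    c=viewer.camera(n); cv2.imwrite(f'pics/u_{n}.png',c['img'])
i=c['img']; cv2.imwrite("pics/u_crop.png",cv2.resize(i[170:320,40:190],None,fx=4,fy=4,interpolation=cv2.INTER_CUBIC))
E
python3 plan.py w:.10,0,.17,82.4
```

```text
now [0.4775 0.0915 0.1873] yaw 81.9 q6 -1.46 t 56.25 F [-0.6  1.2 -0.7] w 0.0038
cooler frame [ 0.0181 -0.1961]
d [-80.2 197.   16.2] mm  r [-0.2 -0.2 -0.5] q6~ -1.17
```

View pics/u_crop.png

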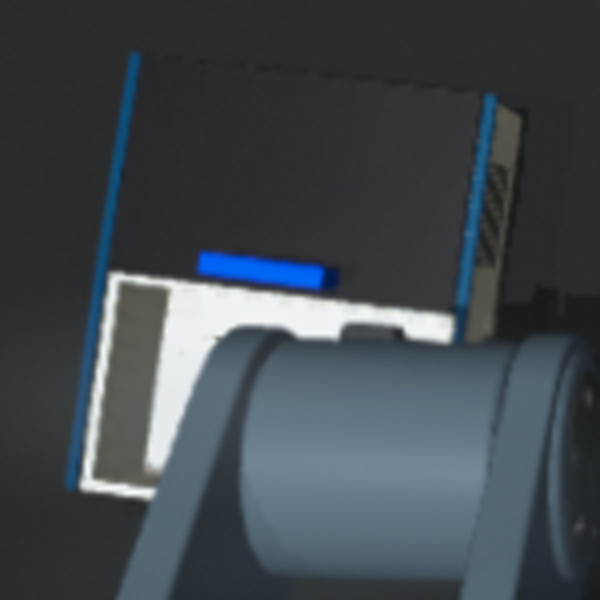

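View pics/u_scene.png

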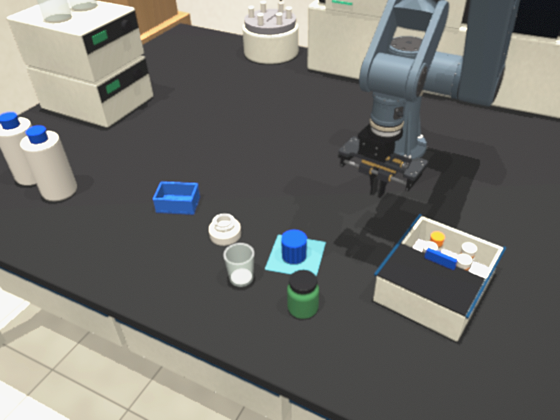

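All four lids appear in the well, with the arm obstructing the top view. I'll move behind the handle and check with the wrist camera too.

>>> step_arm(
  targets=[
    {"dx": -0.02, "dy": 0.045, "dz": 0, "rx": 0, "ry": 0, "rz": 0},
    {"dx": -0.04, "dy": 0.09, "dz": 0, "rx": 0, "ry": 0, "rz": 0},
    {"dx": -0.06, "dy": 0.14, "dz": 0, "rx": 0, "ry": 0, "rz": 0},
    {"dx": -0.08, "dy": 0.185, "dz": 0, "rx": 0, "ry": 0, "rz": 0},
    {"dx": -0.09, "dy": 0.197, "dz": 0.01, "rx": 0, "ry": 0, "rz": -0.5},
  ],
)

```text
time: 56.88
position: [0.5959, 0.2775, 0.1766]
tool_rot: [0.065, 0.998, -0.001, -0.0]
ft_force: [-0.4, -0.3, 0.5]
grip_width: 0.0005
```

```bash
python3 - <<'E'
from h import *
c=viewer.camera('wrist'); cv2.imwrite('pics/v_wrist.png',c['img'])
E
python3 plan.py w:.108,0,.116,82.4 w:-.036,0,.116,82.4
```

```text
now [0.5957 0.2769 0.1744] yaw 82.6 q6 -1.17 t 56.92 F [ 1.1 -0.  -0.8] w 0.0004
cooler frame [0.1108 0.0032]
d [ 2.6 -3.1 58.4] mm  r [-0.2 -0.2  0.2] q6~ -1.18
d [146.6  -2.7  58.9] mm  r [-0.2 -0.2  0.2] q6~ -1.07
```

View pics/v_wrist.png

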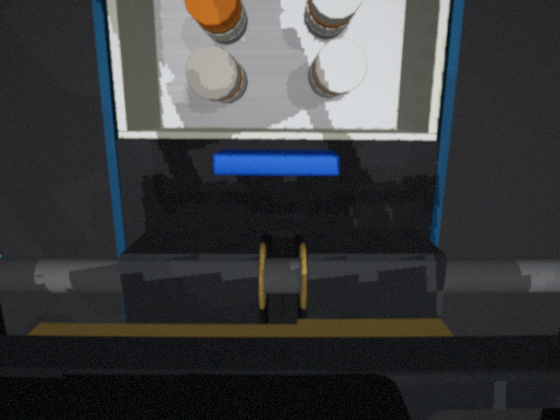

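All four vials stand upright in the well (lids ≈(213,10), (333,5), (213,73), (338,70)); handle at (276,163), fingers shut behind it. Descend behind the fin and push.

>>> step_arm(
  targets=[
    {"dx": 0.002, "dy": -0.003, "dz": 0.015, "rx": 0, "ry": -0.2, "rz": 0},
    {"dx": 0.002, "dy": -0.003, "dz": 0.03, "rx": 0, "ry": -0.2, "rz": 0},
    {"dx": 0.002, "dy": -0.003, "dz": 0.045, "rx": 0, "ry": -0.2, "rz": 0},
    {"dx": 0.002, "dy": -0.003, "dz": 0.054, "rx": 0, "ry": -0.2, "rz": 0},
    {"dx": 0.002, "dy": -0.003, "dz": 0.057, "rx": 0, "ry": -0.2, "rz": 0},
  ],
)

```text
time: 57.55
position: [0.5929, 0.2736, 0.1167]
tool_rot: [0.065, 0.998, -0.002, -0.0]
ft_force: [0.0, -0.3, 1.0]
grip_width: 0.0006
```

```bash
python3 plan.py w:.02,0,.116,82.4 w:-.036,0,.116,82.4
```

```text
now [0.5929 0.2736 0.1167] yaw 82.5 q6 -1.18 t 57.55 F [ 0.  -0.3  1. ] w 0.0006
cooler frame [ 0.1083 -0.0003]
d [88.3  0.6  0.7] mm  r [-0.2 -0.   0.1] q6~ -1.12
d [144.3   0.7   0.8] mm  r [-0.2 -0.   0.1] q6~ -1.07
```

>>> step_arm(
  targets=[
    {"dx": 0.015, "dy": 0, "dz": 0, "rx": 0, "ry": 0, "rz": 0},
    {"dx": 0.035, "dy": 0, "dz": 0, "rx": 0, "ry": 0, "rz": 0},
    {"dx": 0.055, "dy": 0, "dz": 0, "rx": 0, "ry": 0, "rz": 0},
    {"dx": 0.075, "dy": 0, "dz": 0, "rx": 0, "ry": 0, "rz": 0},
    {"dx": 0.095, "dy": 0, "dz": 0, "rx": 0, "ry": 0, "rz": 0},
  ],
)

```text
time: 58.18
position: [0.4986, 0.2864, 0.1176]
tool_rot: [0.065, 0.998, -0.001, 0.001]
ft_force: [2.5, 0.3, -1.3]
grip_width: 0.0008
```

```bash
python3 plan.py w:-.036,0,.116,82.4
```

```text
now [0.4986 0.2864 0.1176] yaw 82.5 q6 -1.11 t 58.17 F [ 2.5  0.3 -1.3] w 0.0008
cooler frame [ 0.0132 -0.0002]
d [49.2  0.3  1.5] mm  r [-0.1  0.1  0.1] q6~ -1.07
```

>>> step_arm(
  targets=[
    {"dx": 0.014, "dy": 0, "dz": 0.001, "rx": 0, "ry": 0, "rz": 0},
    {"dx": 0.028, "dy": 0, "dz": 0.001, "rx": 0, "ry": 0, "rz": 0},
    {"dx": 0.04, "dy": 0, "dz": 0.001, "rx": 0, "ry": 0, "rz": 0},
    {"dx": 0.046, "dy": 0, "dz": 0.001, "rx": 0, "ry": 0, "rz": 0},
    {"dx": 0.049, "dy": 0, "dz": 0.001, "rx": 0, "ry": 0, "rz": 0},
  ],
)

```text
time: 58.8
position: [0.4535, 0.2925, 0.1168]
tool_rot: [0.064, 0.998, -0.001, 0.005]
ft_force: [10.4, -5.4, -4.1]
grip_width: 0.0009
```

```bash
python3 plan.py; python3 -c "
from h import *
cv2.imwrite('pics/w.png',viewer.camera('scene')['img'])"
```

```text
now [0.4535 0.2925 0.1168] yaw 82.7 q6 -1.07 t 58.8 F [10.4 -5.4 -4.1] w 0.0009
cooler frame [-0.0323 -0.    ]
```

View pics/w.png

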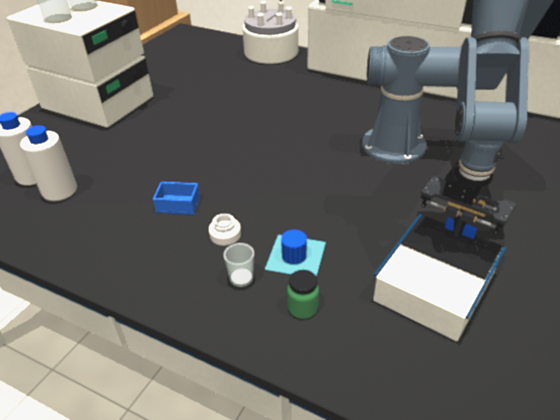

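The cover is over the well, and the 10 N reaction suggests the end stop. Back off, lift, swing aside and check.

>>> step_arm(
  targets=[
    {"dx": 0, "dy": 0, "dz": 0, "rx": 0, "ry": 0, "rz": 0},
    {"dx": -0.01, "dy": 0, "dz": 0, "rx": 0, "ry": 0, "rz": 0},
    {"dx": -0.015, "dy": 0, "dz": -0.01, "rx": 0, "ry": 0, "rz": 0},
    {"dx": -0.015, "dy": 0, "dz": -0.06, "rx": 0, "ry": 0, "rz": 0},
    {"dx": -0.015, "dy": 0, "dz": -0.1, "rx": 0, "ry": 0, "rz": 0},
  ],
)

```text
time: 59.48
position: [0.4675, 0.2908, 0.2187]
tool_rot: [0.064, 0.998, -0.001, 0.005]
ft_force: [1.0, -0.1, 0.0]
grip_width: 0.0004
```

>>> step_arm(
  targets=[
    {"dx": 0, "dy": -0.055, "dz": 0, "rx": 0, "ry": 0, "rz": 0},
    {"dx": 0, "dy": -0.11, "dz": 0, "rx": 0, "ry": 0, "rz": 0},
    {"dx": 0, "dy": -0.165, "dz": 0, "rx": 0, "ry": 0, "rz": 0},
    {"dx": 0, "dy": -0.22, "dz": 0, "rx": 0, "ry": 0, "rz": 0},
    {"dx": 0, "dy": -0.26, "dz": 0, "rx": 0, "ry": 0, "rz": 0},
  ],
)

```text
time: 60.1
position: [0.4338, 0.0312, 0.2196]
tool_rot: [0.065, 0.998, -0.001, 0.005]
ft_force: [0.6, 0.2, 0.5]
grip_width: 0.0008
```

```bash
python3 look.py; python3 plan.py; python3 -c "
from h import *
cv2.imwrite('pics/x.png',viewer.camera('top')['img'])"
```

```text
white
(352, 210) 17.4 890.0 [ 0.6119 -0.2637  0.062 ] top z 0.0275502927105708
(115, 216) 50.4 4518.5 [0.6102 0.2764 0.062 ] top z 0.08207277033052127
(299, 167) 10.1 241.0 [ 0.7151 -0.1461  0.062 ] top z 0.006562142852726334
blue
(97, 293) 16.0 159.5 cap [0.4372 0.3046 0.092 ] handle [[0.43582955792243633, 0.33000260808754517, 0.1190000000000001], [0.4489308051911229, 0.328056616387366, 0.119], [0.43929604384697707, 0.25787626426393184, 0.119], [0.42631029531783715, 0.25982647817275045, 0.119]]
(435, 229) 27.8 1513.5 cap [ 0.5638 -0.4453  0.092 ] handle [[0.5789790626737172, -0.3726550039992438, 0.119], [0.6168695962791866, -0.4696248750196263, 0.119], [0.5450273953064628, -0.497767155258968, 0.119], [0.5084047252213793, -0.4005897319442061, 0.119]]
(266, 214) 14.3 598.0 cap [ 0.6032 -0.0679  0.092 ] handle [[0.6298645722808237, -0.0399038779591277, 0.119], [0.6288382815359267, -0.09734954826579559, 0.119], [0.5712610772264655, -0.09616674093753429, 0.119], [0.5723264627040661, -0.03908906751206847, 0.119]]
mat
[ 0.6046 -0.0634  0.004 ] [[0.6528080634716679, 0.014869942706463288], [0.6826508919792156, -0.11258896256991446], [0.5559548244881677, -0.14103825822277855], [0.5270277537549799, -0.014945580297378067]]
now [0.4337 0.0279 0.2196] yaw 82.5 q6 -1.63 t 60.15 F [-0.8 -2.3 -0.2] w 0.0004
cooler frame [-0.017  -0.2649]
```

View pics/x.png

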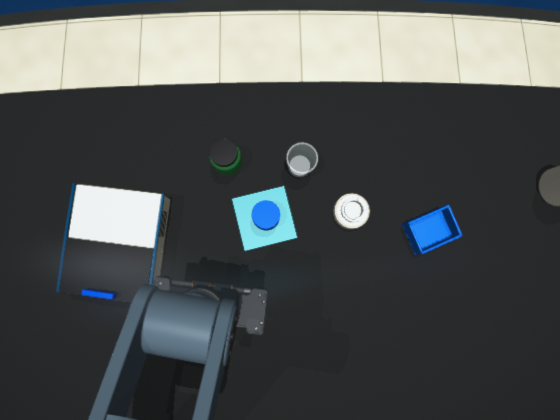

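The handle is at cooler x ≈ −48 mm (−50 when shut, within calibration error), no open strip is visible at (97,300), and the cap and bystanders are in place. Handing in.

```bash
python3 -c "
from rig import robot
print(robot.hand_in())"
```

```text
the job is handed in; nothing more can be done
None
```

I finished the whole job and handed it in at about 60 s of the 210 s allowed. The hand-in gives no verdict, so everything below comes from my own checks.

**What I did**
- **Cover:** pushed it fully open by its handle first.
- **Cap:** unscrewed it about 1.94 turns in three grips, then lifted it clear and stood it open end down on the mat.
- **Vials:** set the orange reference vial and all three white-lidded vials in the well one at a time, letting go only at the floor. One white vial was knocked about 5 cm aside during the run, so I measured its position again before picking it up.
- **Finish:** pushed the cover shut and moved the arm clear.

**Last checks**
- **Vials:** all four were upright in the well in the wrist picture taken just before closing. They can't be seen now that the cover is shut.
- **Cover:** the handle measured 48 mm from the well's centre against 50 mm when fully shut. That puts it about 2 mm open, which is within the camera error and the 8 mm limit. The arm also stopped about 3.5 mm short of its target against roughly 10 N, so I take the cover to be at its stop.
- **Cap:** it stands within about 1 cm of the mat's centre.
- **Bystanders:** the green bottle, beaker and blue bin look unmoved in the last top picture.

No check failed.

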